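# Unlock the lid carrier with the forked tool and close the matching tubs

### The arm

A 7-joint arm with a two-finger parallel gripper is mounted at the origin on the work surface. World frame = base frame: x ahead of the robot, y to its left, z up, the work surface at z = 0. Lengths are in m, angles in degrees, forces in N, time in s.
With the tool pointing down it reaches from about 0.4 to 0.875 m from the base axis. Payload 4.4 kg.
Tool frame: the origin (TCP) lies at the very end of the fingers, on their centre line; the grasp point (between the pads) lies 19 mm behind it; z points along the fingers, y is the line along which they close (so a half turn about z gives the same grasp; the last joint's range is limited). The gripper opens to 85 mm and grips with 20 to 120 N. Pads are 22 mm wide; open, the fingers measure 114 mm over their backs; the gripper's body (76 mm by 85 mm) begins 54 mm behind the grasp point. The pads swing forward as they close: fully open they stand 13 mm farther back than shut.
Start: joints at [-75.39, 36.005, 2.206, 86.941, -1.547, 57.084, -1.146], TCP at [0.205, 0.617, 0.231] pointing down, gripper open.
Joint ranges: [-175.42, 175.42], [-21.48, 121.26], [-71.46, 75.88], [10.55, 141.38], [-63.04, 243.04], [13.31, 113.54], [-168.57, 168.57]. Speed limits (degrees/s): [147.25, 147.25, 180, 180, 180, 180, 180].

### API

Orientations are given as [roll, pitch, yaw] about the fixed x, y, z axes, in that order (R = Rz(yaw) Ry(pitch) Rx(roll)).
In Python, from workcell import manip gives the robot as it stands. The module is installed in compiled form; this text tells all that it offers.
- The arm moves only by the shell command python3 -m creep 'ROWS' [FORCE]. ROWS is JSON, a list of rows, each an object with "gripper": the opening in per cent of the stroke, from 0 (shut) to 100 (fully open); "slide": the shift along the tool's x, y, z in m, a list of three; "spin": the turn about the tool's z in rad. A call has 1 to 20 rows; each row shifts and turns the commanded pose from where the row before left it, along the tool's axes as they then stand; what a row does not reach is not made up. A row lasts 1/8 s, in which the tool goes at most 62.5 mm and 10.7 degrees, less where a joint would pass 70% of its speed; a pose out of reach is approached as far as the arm can. A call is refused whole if a number of a shift passes 0.0625 or a number of a turn 0.188, either way. A call with a gripper value outside its range is refused whole. The fingers move at their own pace and stop on an object; FORCE is the grip in N (left out, the last holds). Time passes only in rows, so rows that do not move let the fingers close. It gives the time, the measured TCP pose, the force, the opening and the grip force at its end, in the units of the state.
- manip.read_state(): the state, without advancing time (a new reading comes with each control period).
- manip.get_image(name): name is "side" or "top"; returns (picture, depth): 400x640x3 uint8, blue, green, red; 400x640 float32, m along the optical axis (not along the pixel's ray), 0 where there is no reading.
- manip.calibration(name): a dict with "intrinsics" (3x3 intrinsics, pixels), "dist_coeffs" ([k1, k2, p1, p2, k3] as OpenCV has them; the pictures are not rectified), "extrinsics" (4x4, takes a point from camera to world coordinates). Camera axes: x right, y up, looking along -z (the intrinsics and any distortion apply to the point x, -y, -z); pixel columns grow to the right and rows downward; lengths in m; the calibration is good to about 2 mm. A picture is of the moment at which its call begins. calibration takes no time and is no camera call.
- manip.job_done(): hands the job in; it is judged then, once.
Trained networks look in the newest picture that a camera, given by its name, has taken for a name from the list of things; names that differ only in an ending like _2 or _b are one class to them, and where a whole thing is asked for, a point or a joint stands for the part that bears it (a point fixed in the world has none). Each returns a list of dicts, best first, with "confidence" (0 to 1); they miss things now and then, are a little off and sometimes report something else, mostly with a low value. They report only what shows in the picture. A call takes as long as a camera call. They do not tell look-alikes from the thing itself.
- manip.boxes_of(name, camera): "xy" ([column, row] in pixels, amid what is visible of it).
- manip.cut_out(name, camera): "region" (400x640 bool, what is visible of it) and "xy" ([column, row] in pixels, amid what is visible of it).
- manip.landmark_of(name, camera): "xy" ([column, row] in pixels: a listed point, or the origin of a listed thing).
The state is a dict: "time_s": time; "joint_pos": joint angles; "joint_velocities": joint speeds; "joint_torque": joint torques, N m; "tcp_pos": TCP position; "tcp_rot": TCP orientation; "wrist_force": force on the tool from outside, world axes, zero at the start; "wrist_torque": the same for the moment, N m; "gripper_width": finger opening in m; "gripper_force": force on a finger pad.
Only numpy, scipy, OpenCV 4.12 (cv2) and the standard library are available. Lean on these libraries where they do the work, as an engineer would, in place of code of your own. Each camera call takes 0.05 s, during which the arm holds its last target. There are 200 camera calls.

### The job

The tub lids are locked in their carrier: take the forked tool, set it astride the spring bar and push the orange collar sideways, away from the keeper, until the keeper pops up (use the fork for this, not the fingers). Put the fork back upright in its pocket, lay the keeper across its stand, the leg hanging between the blocks, and close each tub for which there is a lid with the lid of its own colour, fully seated and level. Tubs without a lid stay open and upright on the table; leave the jar, the bottle and the carton alone.

Things in the scene. Friction and masses are not known exactly. Their poses are not given: they have to be found in the camera images.
- carrier: Lid carrier fixed to the table, 226 x 236 mm: grey base plate 6 mm thick and two white decks, tops 30 mm above the table, with an open channel 60 mm wide between them along the carrier's x axis (y = -30 to +30). Origin: on the table, midway between the four lid places, which are at x = -44 or +44, y = -72 or +72 mm. z up. Its yaw varies by some degrees.
- guide (a point): Centre of the carrier's aluminium guide (36 x 44 mm), 44 mm above the carrier's origin, at its top; the keeper's leg stands in it. A spring plunger inside pushes the keeper up 20 mm as soon as the spring bar lets go.
- housing (a point): Top centre of the grey spring housing (32 mm in x, 44 mm in y, 56 mm high) at the robot's end of the channel, at x = -117, y = 0 in the carrier's frame. The bar's spring is in it; the collar is pushed towards it.
- spring_bar: Sprung locking bar: steel rod 10 mm thick along the carrier's x axis (y = 0, axis 27 mm above the table) with an orange collar plate on it. At rest this frame coincides with the carrier's; compressed, it moves to the carrier's -x, up to 18 mm. Preload 3 N, 0.18 N per mm; with friction about 10 N. It springs back by itself. Push it only with the fork, not the fingers.
- collar (a point): Centre of the collar's face that looks to the keeper, on the rod's axis, at x = -72 mm in the spring bar's frame. Collar: 8 mm thick, 46 mm wide in y, 8 to 50 mm above the table. From here to the keeper's edge (x = -22) the rod is bare, room for the fork. Pushed some 9 mm or more to the carrier's -x it lets the keeper go.
- keeper: Keeper: aluminium bar 210 mm long (y), 44 wide (x), 8 thick, lying across the inner rims of the lids, with a grip block on top and a leg below in the middle (22 x 28 mm, 33.5 mm long, a toe at its foot out to x = -21). Origin: centre of the bar's underside, 47.5 mm above the table when locked, axes as the carrier's. Freed, it pops up 20 mm; then it lifts straight out. 0.18 kg.
- keeper_grip (a point): Centre of the keeper's black grip block: 20 mm (keeper's x) x 60 mm (its y), from 8 to 44 mm above the keeper's origin; this point is 26 mm above it.
- stand: Fixed wooden stand for the keeper: base 90 mm (x) x 210 mm (y) with two blocks 90 x 45 mm at y = -82 and +82 mm, tops 50 mm above the table, and between them a gap of 120 mm for the keeper's leg. Origin: centre of its underside. The keeper lies on it with its bar along the stand's y axis, either way round, its origin above the stand's at 50 mm.
- fork: Forked tool standing upright: two steel tines, 20 mm (x) x 9 mm (y), 50 mm long, inner faces at y = -9 and +9, steel bridge from 50 to 65 mm up, orange handle above. Origin: at the tines' feet, midway between them; z up along the handle. About 0.16 kg. In use: upright, tines astride the rod, feet about 12 mm above the table, fork's y along the carrier's y.
- fork_grip (a point): Centre of the fork's orange handle, 92.5 mm above its feet; handle 24 mm (fork's x) x 30 mm (its y), from 65 to 120 mm above the feet. Gripped across its x, the push on the collar bears on the finger pads.
- pocket: Fixed plywood pocket in which the fork stands: inside 30 mm (x) x 46 mm (y), floor 4 mm and walls 36 mm above the table. Origin: centre of its underside. At the start the fork stands in it with the same yaw; half a turn round is as good.
- lid_red: Tub lid with a red disc 82 mm across, 6 mm thick, a black knob on top (24 mm across, from 6 to 42 mm above the origin) and a black plug below (66 mm across, 10 mm deep, chamfered to 58). Origin: centre of the disc's underside; z up. In the carrier its origin is 40 mm above the table. 80 g. May be absent.
- lid_yellow: Tub lid with a yellow disc 82 mm across, 6 mm thick, a black knob on top (24 mm across, from 6 to 42 mm above the origin) and a black plug below (66 mm across, 10 mm deep, chamfered to 58). Origin: centre of the disc's underside; z up. In the carrier its origin is 40 mm above the table. 80 g. May be absent.
- lid_blue: Tub lid with a blue disc 82 mm across, 6 mm thick, a black knob on top (24 mm across, from 6 to 42 mm above the origin) and a black plug below (66 mm across, 10 mm deep, chamfered to 58). Origin: centre of the disc's underside; z up. In the carrier its origin is 40 mm above the table. 80 g. May be absent.
- lid_green: Tub lid with a green disc 82 mm across, 6 mm thick, a black knob on top (24 mm across, from 6 to 42 mm above the origin) and a black plug below (66 mm across, 10 mm deep, chamfered to 58). Origin: centre of the disc's underside; z up. In the carrier its origin is 40 mm above the table. 80 g. May be absent.
- tub_red: Empty black tub with a red band round it and a red disc on its inner floor; 80 mm across the rim, 75 mm high, mouth 74 mm wide, with a foot flange 90 mm across and 5 mm thick. Origin: centre of its underside. With its lid properly on, the lid's origin is 75 mm above the tub's origin. About 0.3 kg. Loose on the table.
- tub_yellow: Empty black tub with a yellow band round it and a yellow disc on its inner floor; 80 mm across the rim, 75 mm high, mouth 74 mm wide, with a foot flange 90 mm across and 5 mm thick. Origin: centre of its underside. With its lid properly on, the lid's origin is 75 mm above the tub's origin. About 0.3 kg. Loose on the table.
- tub_blue: Empty black tub with a blue band round it and a blue disc on its inner floor; 80 mm across the rim, 75 mm high, mouth 74 mm wide, with a foot flange 90 mm across and 5 mm thick. Origin: centre of its underside. With its lid properly on, the lid's origin is 75 mm above the tub's origin. About 0.3 kg. Loose on the table.
- tub_green: Empty black tub with a green band round it and a green disc on its inner floor; 80 mm across the rim, 75 mm high, mouth 74 mm wide, with a foot flange 90 mm across and 5 mm thick. Origin: centre of its underside. With its lid properly on, the lid's origin is 75 mm above the tub's origin. About 0.3 kg. Loose on the table.
- jar_amber: Bystander: amber jar, 66 mm across, 110 mm high. Origin: centre of its underside.
- bottle_white: Bystander: white bottle, 56 mm across, 130 mm high. Origin: centre of its underside.
- carton: Bystander: cardboard box 70 x 100 x 60 mm. Origin: centre of its underside.
There are look-alikes about, which are no part of the job. Of the things like the keeper, leave any that is turquoise; of the rest the smaller one is meant.

How it is judged (in metres and radians):
On the way, in this order (a step that is already met when the one before it is completed fails the run):
1. the fork presses on the spring bar while the keeper pops up by more than 10 mm (contact force between fork and spring_bar above 0.8 N and z of keeper in the frame of carrier above 0.0575 m), for 0.05 s.
2. the keeper lies on its stand, let go (horizontal distance between keeper and stand below 0.025 m and z of keeper in the frame of stand between 0.047 and 0.054 m and angle between keeper's own z axis and vertical below 0.06 rad and angle between the y axis of keeper and the y axis of stand, either way round below 0.26 rad and linear speed of keeper below 0.02 m/s and contact force between the fingers and keeper below 0.2 N), for 0.2 s.
At the end, for the whole second after the job is handed in: Each lid present is on the tub of its colour (seated within 3 mm of height, 10 mm of axis, 3 degrees), all tubs upright on the table; keeper at rest flat on its stand (25 mm of centre, 15 degrees of its length); fork upright in its pocket, feet on the floor (13 mm, 14 degrees) (horizontal distance between keeper and stand below 0.025 m and z of keeper in the frame of stand between 0.047 and 0.054 m and angle between keeper's own z axis and vertical below 0.06 rad and angle between the y axis of keeper and the y axis of stand, either way round below 0.26 rad and linear speed of each of keeper, fork, lid_red, lid_yellow, lid_blue, lid_green below 0.02 m/s and horizontal distance between fork and pocket below 0.013 m and z of fork in the frame of pocket below 0.009 m and angle between fork's own z axis and vertical below 0.25 rad and z of lid_red in the frame of tub_red between 0.072 and 0.078 m and horizontal distance between lid_red and tub_red below 0.01 m and angle between the z axis of lid_red and the z axis of tub_red, either way round below 0.05 rad and angle between each of tub_red, tub_yellow, tub_blue, tub_green's own z axis and vertical below 0.08 rad and height (world z) of each of tub_red, tub_yellow, tub_blue, tub_green below 0.01 m and z of lid_yellow in the frame of tub_yellow between 0.072 and 0.078 m and horizontal distance between lid_yellow and tub_yellow below 0.01 m and angle between the z axis of lid_yellow and the z axis of tub_yellow, either way round below 0.05 rad and z of lid_blue in the frame of tub_blue between 0.072 and 0.078 m and horizontal distance between lid_blue and tub_blue below 0.01 m and angle between the z axis of lid_blue and the z axis of tub_blue, either way round below 0.05 rad and z of lid_green in the frame of tub_green between 0.072 and 0.078 m and horizontal distance between lid_green and tub_green below 0.01 m and angle between the z axis of lid_green and the z axis of tub_green, either way round below 0.05 rad); the robot touches nothing.
It fails at once if the amber jar is moved by more than 30 mm (distance of jar_amber from where it was at the start of the episode above 0.03 m).
It fails at once if the white bottle is moved by more than 30 mm (distance of bottle_white from where it was at the start of the episode above 0.03 m).
It fails at once if the carton is moved by more than 30 mm (distance of carton from where it was at the start of the episode above 0.03 m).
It fails at once if the fingers push the spring bar (contact force between the fingers and spring_bar above 3 N).
Of lid_red, lid_yellow, lid_blue, lid_green only 3 to 4 are there at a start; the rules pass over those that are not, and their reading is None.
At some moment in a run one of tub_red, tub_yellow, tub_blue, tub_green may be knocked a few centimetres aside while the robot is not near it.
It also fails if it takes over 210 s, if anything falls off the work surface, if the arm or the gripper's body presses on something with over 40 N, if the wrist force passes 120 N, or if a joint passes its speed limit or range.

## Working session

There is one attempt and no reset: what is moved stays moved. The work goes in short steps, Python scripts to look and compute and a shell command to move; the robot and the scene stay as the last step left them, time stands still between calls to the robot, and variables do not carry over. Pictures are saved under pics/ and viewed, at most 14 in all, crops included, and the job is handed in when it is done.

```bash
mkdir -p pics
cat > h.py <<'E'
import numpy as np, cv2
from workcell import manip as m
from scipy.spatial.transform import Rotation as Ro
def cal(c):
    k=m.calibration(c); return np.array(k["intrinsics"]),np.array(k["dist_coeffs"]),np.array(k["extrinsics"])
def ray(c,uv):
    K,D,E=cal(c); p=cv2.undistortPoints(np.array(uv,float).reshape(-1,1,2),K,D).reshape(-1,2)
    d=np.c_[p[:,0],-p[:,1],-np.ones(len(p))]@E[:3,:3].T
    return E[:3,3],d
def atz(c,uv,z):
    o,d=ray(c,uv); return o+d*((z-o[2])/d[:,2])[:,None]
def cloud(c,depth,mask=None):
    ok=depth>0
    if mask is not None: ok&=mask
    v,u=np.nonzero(ok); o,d=ray(c,np.c_[u,v]); return o+d*depth[v,u][:,None],u,v
def pix(c,P):
    K,D,E=cal(c); q=(np.atleast_2d(P)-E[:3,3])@E[:3,:3]; q=q*[1,-1,-1]
    return cv2.projectPoints(q,np.zeros(3),np.zeros(3),K,D)[0].reshape(-1,2)
def st():
    s=m.read_state(); print({k:np.round(s[k],3).tolist() for k in ("time_s","tcp_pos","tcp_rot","wrist_force","gripper_width","gripper_force")}); return s
E
python3 - <<'E'
from h import *
st()
for c in("top","side"):
    im,d=m.get_image(c); cv2.imwrite(f"pics/{c}0.png",im); np.save(f"{c}0.npy",d); print(c,cal(c)[2][:3,3])
    for n in "carrier guide housing collar keeper keeper_grip stand fork fork_grip pocket lid_red lid_yellow lid_blue lid_green tub_red tub_yellow tub_blue tub_green jar_amber bottle_white carton".split():
        print(n,[(round(r["confidence"],2),np.round(r["xy"]).tolist()) for r in m.landmark_of(n,c)[:3]])
E
```

```text
{'time_s': 0.0, 'tcp_pos': [0.205, 0.616, 0.23], 'tcp_rot': [-179.887, 0.002, 161.623], 'wrist_force': [0.296, -0.021, -0.721], 'gripper_width': 0.085, 'gripper_force': 0.0}
top [0.29155098 0.01212589 1.66914728]
carrier [(0.85, [311.0, 189.0])]
guide []
housing [(0.92, [309.0, 224.0]), (0.29, [386.0, 183.0])]
collar [(0.57, [309.0, 210.0]), (0.36, [265.0, 133.0])]
keeper [(0.8, [428.0, 152.0]), (0.78, [425.0, 291.0]), (0.59, [307.0, 188.0])]
keeper_grip [(0.98, [424.0, 292.0]), (0.75, [420.0, 215.0]), (0.72, [304.0, 188.0])]
stand [(0.77, [417.0, 215.0]), (0.75, [197.0, 228.0])]
fork [(0.49, [380.0, 188.0])]
fork_grip [(0.62, [386.0, 183.0])]
pocket [(0.57, [380.0, 187.0]), (0.47, [307.0, 188.0]), (0.26, [307.0, 190.0])]
lid_red [(0.63, [285.0, 179.0]), (0.37, [382.0, 185.0]), (0.29, [196.0, 186.0])]
lid_yellow [(0.84, [329.0, 202.0])]
lid_blue [(0.76, [288.0, 205.0])]
lid_green [(0.73, [328.0, 172.0])]
tub_red [(0.67, [195.0, 227.0]), (0.5, [229.0, 176.0])]
tub_yellow [(0.56, [198.0, 185.0]), (0.35, [420.0, 217.0]), (0.34, [312.0, 223.0])]
tub_blue [(0.58, [238.0, 216.0])]
tub_gree
[... 513 characters left out ...]
.0, 295.0]), (0.79, [342.0, 199.0])]
keeper_grip [(0.97, [229.0, 309.0]), (0.68, [451.0, 289.0]), (0.66, [339.0, 191.0])]
stand [(0.87, [353.0, 313.0])]
fork [(0.67, [369.0, 265.0])]
fork_grip [(0.78, [373.0, 234.0])]
pocket [(0.55, [374.0, 264.0])]
lid_red [(0.67, [343.0, 185.0]), (0.23, [339.0, 194.0])]
lid_yellow [(0.63, [336.0, 216.0])]
lid_blue [(0.62, [317.0, 189.0])]
lid_green [(0.58, [366.0, 212.0])]
tub_red [(0.94, [279.0, 153.0])]
tub_yellow [(0.68, [319.0, 152.0])]
tub_blue [(0.75, [296.0, 172.0])]
tub_green [(0.7, [333.0, 167.0])]
jar_amber [(0.71, [386.0, 174.0]), (0.65, [319.0, 187.0]), (0.36, [354.0, 313.0])]
bottle_white [(0.7, [366.0, 210.0])]
carton [(0.94, [426.0, 236.0])]
```

View pics/top0.png

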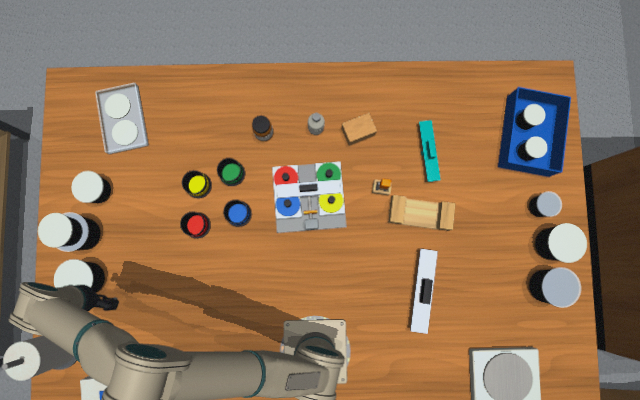

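View pics/side0.png

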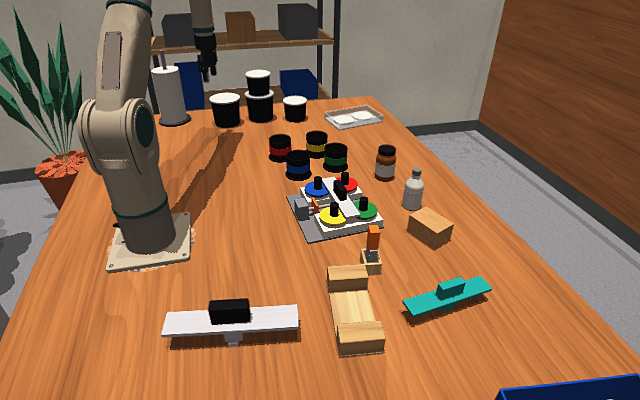

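The top view shows the carrier at (309,197), with red lid (285,177), green (328,172), blue (288,205), yellow (331,201) and the small keeper at (307,188). The fork and pocket are at (382,187), the stand at (422,213), and the tubs at (197,184) yellow, (231,172) green, (195,225) red and (238,213) blue. The white bar (424,291) and the turquoise bar (429,152) are the decoys. All four lids are present.

```bash
cat > meas.py <<'E'
from h import *
def hsv(im,name):
    H=cv2.cvtColor(im,cv2.COLOR_BGR2HSV); h,s,v=H[...,0].astype(int),H[...,1],H[...,2]
    r={"red":(h<8)|(h>172),"yellow":(h>24)&(h<36),"green":(h>60)&(h<85),"blue":(h>100)&(h<120),"orange":(h>8)&(h<22)}[name]
    return r&(s>150)&(v>60)
def blobpts(c,im,d,name,centre,rad,zlo,zhi):
    P,u,v=cloud(c,d,hsv(im,name)); k=(np.hypot(*(P[:,:2]-centre).T)<rad)&(P[:,2]>zlo)&(P[:,2]<zhi); return P[k]
def circ(P,r):
    from scipy.optimize import least_squares
    # min-dist centre: fit enclosing circle of known radius: robust
    c,_=cv2.minEnclosingCircle(P[:,:2].astype(np.float32)*1000); return np.array(c)/1000
E
python3 - <<'E'
from meas import *
im=cv2.imread("pics/top0.png"); d=np.load("top0.npy")
def w(u,v,z): return atz("top",[[u,v]],z)[0][:2]
L={"red":(285,177),"green":(328,172),"blue":(288,205),"yellow":(331,201)}
for n,p in L.items():
    P=blobpts("top",im,d,n,w(*p,.046),.05,.02,.08); o,dd=ray("top",[p])
    print("lid",n,len(P),np.round(circ(P,.041),4),np.round(P.mean(0),4))
T={"yellow":(197,184),"green":(231,172),"red":(195,225),"blue":(238,213)}
for n,p in T.items():
    q=w(*p,.075); P,_,_=cloud("top",d); k=(np.hypot(*(P[:,:2]-q).T)<.065)&(P[:,2]>.060)&(P[:,2]<.09); P=P[k]
    print("tub",n,len(P),np.round(circ(P,.04),4),cv2.minEnclosingCircle(P[:,:2].astype(np.float32)*1000)[1],np.round(P[:,2].mean(),4), [np.round(atz("side",[r["xy"]],0)[0],3) for r in m.landmark_of("tub_"+n,"side")[:1]])
P,u,v=cloud("top",d)
# fork
q=w(384,184,.12); k=(np.hypot(*(P[:,:2]-q).T)<.05)
print("fork top",P[k&(P[:,2]>.11)].mean(0), (k&(P[:,2]>.11)).sum()); pk=P[k&(P[:,2]>.028)&(P[:,2]<.045)]
print("pocket",cv2.minAreaRect(pk[:,:2].astype(np.float32)*1000),len(pk))
q=w(422,213,.05); k=(np.hypot(*(P[:,:2]-q).T)<.14)&(P[:,2]>.04)&(P[:,2]<.06)
print("stand",cv2.minAreaRect(P[k,:2].astype(np.float32)*1000),k.sum())
q=w(309,189,.05); k=(np.hypot(*(P[:,:2]-q).T)<.12)&(P[:,2]>.08)&(P[:,2]<.105)
G=P[k]; print("tops>80",len(G),np.round(G[np.hypot(*(G[:,:2]-q).T)<.045].mean(0),4))
G=G[np.hypot(*(G[:,:2]-q).T)<.045]; print("grip",cv2.minAreaRect(G[:,:2].astype(np.float32)*1000))
for n in("keeper","fork_grip","pocket","stand","carrier","guide","keeper_grip"):
  for c in("top","side"):
    print(n,c,[np.round(atz(c,[r["xy"]],{"fork_grip":.0965,"keeper":.0475,"guide":.044,"keeper_grip":.0735}.get(n,0))[0],3).tolist() for r in m.landmark_of(n,c)[:3]])
for c,r in(("top",(150,150,330,245)),("side",(260,130,400,360))):
    i=m.get_image(c)[0] ; x0,y0,x1,y1=(250,150,470,250) if c=="top" else (280,130,400,280)
    cv2.imwrite(f"pics/{c}z.png",cv2.resize(i[y0:y1,x0:x1],None,fx=3.6,fy=3.6,interpolation=cv2.INTER_CUBIC))
E
```

```text
lid red 290 [0.577  0.0881] [0.5832 0.0883 0.0473]
lid green 257 [ 0.5852 -0.0556] [ 0.5918 -0.0545  0.0468]
lid blue 311 [0.4879 0.0819] [0.4805 0.0809 0.0473]
lid yellow 317 [ 0.497  -0.0617] [ 0.4896 -0.0613  0.0468]
tub yellow 125 [0.5646 0.388 ] 41.69395065307617 0.0723 [array([0.575, 0.399, 0.   ])]
tub green 110 [0.6044 0.2734] 40.99304962158203 0.0729 [array([0.596, 0.273, 0.   ])]
tub red 124 [0.4271 0.3919] 40.587890625 0.0729 [array([0.425, 0.424, 0.   ])]
tub blue 102 [0.4636 0.251 ] 40.025516510009766 0.0729 [array([0.462, 0.272, 0.   ])]
fork top [ 0.5424618  -0.23574924  0.1238643 ] 79
pocket ((539.8262939453125, -241.94674682617188), (70.63585662841797, 42.81414794921875), 74.72186279296875) 90
stand ((440.9078369140625, -369.9699401855469), (257.1466369628906, 221.00418090820312), 21.55371856689453) 892
tops>80 255 [0.5369 0.0114 0.0923]
grip ((537.0772705078125, 11.965751647949219), (20.923202514648438, 58.830074310302734), 4.285644054412842)
keeper top [[0.656, -0.393, 0.048], [0.194, -0.362, 0.048], [0.541, 0.018, 0.048]]
keeper side [[0.205, -0.36, 0.047], [0.659, -0.407, 0.047], [0.544, 0.006, 0.047]]
fork_grip top [[0.546, -0.239, 0.097]]
fork_grip side [[0.549, -0.224, 0.097]]
pocket top [[0.546, -0.234, 0.0], [0.545, 0.016, 0.0], [0.539, 0.017, 0.0]]
pocket side [[0.558, -0.23, 0.0]]
stand top [[0.448, -0.359, 0.0], [0.414, 0.394, 0.0]]
stand side [[0.457, -0.363, 0.0]]
carrier top [[0.544, 0.003, 0.0]]
carrier side [[0.537, 0.017, 0.0], [0.51, 0.161, 0.0]]
guide top []
guide side [[0.527, 0.017, 0.044]]
keeper_grip top [[0.191, -0.354, 0.073], [0.439, -0.35, 0.073], [0.535, 0.025, 0.073]]
keeper_grip side [[0.197, -0.349, 0.074], [0.658, -0.412, 0.074], [0.536, 0.012, 0.074]]
```

View pics/topz.png

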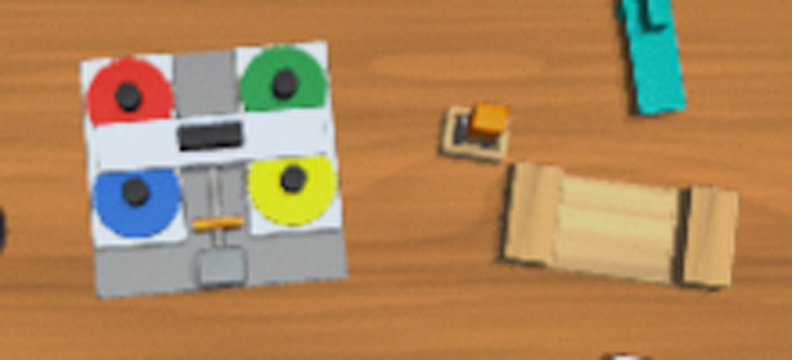

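```bash
cat > plan.py <<'E'
from h import *
def plan(x,y,z,ang=None):
    """closing line direction ang (deg, world); prints spin then slides (tool axes after spin)"""
    s=m.read_state(); p=np.array(s["tcp_pos"]); yaw=s["tcp_rot"][2]
    t=yaw if ang is None else ang+90
    dy=(t-yaw+90)%180-90; ny=yaw+dy
    c,sn=np.cos(np.radians(ny)),np.sin(np.radians(ny)); d=np.array([x,y,z])-p
    print("spin %.3f rad; slide"%-np.radians(dy),np.round([c*d[0]+sn*d[1],sn*d[0]-c*d[1],-d[2]],4),"yaw",round(yaw,2),"->",round(ny,1),"j7",round(s["joint_pos"][6]),"pos",np.round(p,4),"F",np.round(s["wrist_force"],1),"w",round(s["gripper_width"],4))
def car(a,b,C=(.537,.0125),yaw=3.8):
    r=np.radians(yaw); return C[0]+a*np.cos(r)-b*np.sin(r),C[1]+a*np.sin(r)+b*np.cos(r)
E
python3 - <<'E'
from meas import *; from plan import *
im=cv2.imread("pics/top0.png"); d=np.load("top0.npy"); P,u,v=cloud("top",d)
H=cv2.cvtColor(im,cv2.COLOR_BGR2HSV)[v,u].astype(int)
q=np.array([.544,-.238]); near=np.hypot(*(P[:,:2]-q).T)<.06
f=P[near&(P[:,2]>.117)]; print("fork",len(f),f.mean(0),cv2.minAreaRect(f[:,:2].astype(np.float32)*1000))
print(cv2.minEnclosingCircle(f[:,:2].astype(np.float32)*1000))
k=near&(P[:,2]>.031)&(P[:,2]<.041); a=P[k]; print("pocket",len(a),cv2.minAreaRect(a[:,:2].astype(np.float32)*1000),a.min(0),a.max(0))
q=np.array([.448,-.362]); k=(np.hypot(*(P[:,:2]-q).T)<.125)&(P[:,2]>.044)&(P[:,2]<.056)&(H[:,0]<30)&(H[:,1]>50); a=P[k]
for s in(1,-1):
    b=a[(a[:,1]-q[1])*s>0]; print("block",len(b),cv2.minAreaRect(b[:,:2].astype(np.float32)*1000))
plan(.5425,-.2375,.2,-6)
E
```

```text
fork 72 [ 0.54289415 -0.23657831  0.12490042] ((542.6728515625, -236.66160583496094), (29.189342498779297, 24.160593032836914), 78.74629211425781)
((542.629638671875, -236.919189453125), 16.9437313079834)
pocket 72 ((532.7677001953125, -240.5117950439453), (73.06498718261719, 55.52109146118164), 73.10574340820312) [ 0.49558867 -0.26928815  0.03110236] [ 0.56803609 -0.20476454  0.04092476]
block 301 ((468.84393310546875, -282.0979919433594), (50.655967712402344, 95.6115493774414), 85.64344024658203)
block 337 ((441.50177001953125, -445.7510986328125), (46.5787467956543, 90.88617706298828), 81.10736846923828)
spin 1.355 rad; slide [-0.8144  0.425   0.0313] yaw 161.62 -> 84.0 j7 -1 pos [0.2049 0.6169 0.2313] F [0.6 0.1 0.5] w 0.085
```

```bash
python3 -m creep '[{"spin":0.176,"gripper":100},{"spin":0.176},{"spin":0.176},{"spin":0.176},{"spin":0.176},{"spin":0.176},{"spin":0.176},{"spin":0.176},{"spin":0}]'; python3 -c "
from plan import *
plan(.5,.2,.2,-9); plan(.5427,-.2367,.16,-9)"
```

```text
spin 1.407 rad; slide [-0.3656  0.3566  0.0313] yaw 161.62 -> 81.0 j7 -1 pos [0.2049 0.6169 0.2313] F [0.6 0.1 0.5] w 0.085
spin 1.407 rad; slide [-0.7902  0.4671  0.0713] yaw 161.62 -> 81.0 j7 -1 pos [0.2049 0.6169 0.2313] F [0.6 0.1 0.5] w 0.085schema error: expected keys gripper, slide, spin
```

```bash
python3 -m creep '[{"gripper":100,"slide":[0,0,0],"spin":0.176},{"gripper":100,"slide":[0,0,0],"spin":0.176},{"gripper":100,"slide":[0,0,0],"spin":0.176},{"gripper":100,"slide":[0,0,0],"spin":0.176},{"gripper":100,"slide":[0,0,0],"spin":0.176},{"gripper":100,"slide":[0,0,0],"spin":0.176},{"gripper":100,"slide":[0,0,0],"spin":0.176},{"gripper":100,"slide":[0,0,0],"spin":0.176},{"gripper":100,"slide":[-0.04,0.04,0.004],"spin":0},{"gripper":100,"slide":[-0.04,0.04,0.004],"spin":0},{"gripper":100,"slide":[-0.04,0.04,0.004],"spin":0},{"gripper":100,"slide":[-0.04,0.04,0.004],"spin":0},{"gripper":100,"slide":[-0.04,0.04,0.004],"spin":0},{"gripper":100,"slide":[-0.04,0.04,0.004],"spin":0},{"gripper":100,"slide":[-0.04,0.04,0.004],"spin":0},{"gripper":100,"slide":[-0.04,0.04,0],"spin":0},{"gripper":100,"slide":[-0.04,0.04,0],"spin":0},{"gripper":100,"slide":[0,0,0],"spin":0}]'; python3 -c "
from plan import *
plan(.5427,-.2367,.16,-9)"
```

```text
time_s: 5.45
tcp_pos: [0.5071, 0.1991, 0.2039]
tcp_rot: [179.8, 0.1, 80.4]
wrist_force: [-0.7, 1.2, -0.3]
gripper_width: 0.0853
gripper_force: 0.0
spin -0.010 rad; slide [-0.4248  0.1033  0.0439] yaw 80.41 -> 81.0 j7 -18 pos [0.5071 0.1991 0.2039] F [-0.7  1.2 -0.3] w 0.0853
```

Opening to roughly 60% as it arrives, then checking.

```bash
python3 -m creep '[{"gripper":100,"slide":[-0.053,0.013,0],"spin":-0.01},{"gripper":100,"slide":[-0.053,0.013,0],"spin":0},{"gripper":100,"slide":[-0.053,0.013,0],"spin":0},{"gripper":80,"slide":[-0.053,0.013,0.008],"spin":0},{"gripper":80,"slide":[-0.053,0.013,0.008],"spin":0},{"gripper":80,"slide":[-0.053,0.013,0.008],"spin":0},{"gripper":80,"slide":[-0.053,0.013,0.01],"spin":0},{"gripper":80,"slide":[-0.053,0.013,0.01],"spin":0},{"gripper":80,"slide":[0,0,0],"spin":0},{"gripper":80,"slide":[0,0,0],"spin":0}]'
python3 - <<'E'
from plan import *
plan(.5427,-.2367,.08,-9)
im,d=m.get_image("side"); cv2.imwrite("pics/s1.png",cv2.resize(im[180:300,310:430],None,fx=5,fy=5,interpolation=cv2.INTER_CUBIC))
E
```

```text
time_s: 6.7
tcp_pos: [0.5437, -0.2285, 0.159]
tcp_rot: [-180.0, -0.1, 81.6]
wrist_force: [-1.3, 0.4, -1.2]
gripper_width: 0.0688
gripper_force: 0.0
spin 0.010 rad; slide [-0.0083  0.0003  0.079 ] yaw 81.57 -> 81.0 j7 27 pos [ 0.5437 -0.2285  0.159 ] F [-1.3  0.4 -1.2] w 0.0688
```

View pics/s1.png

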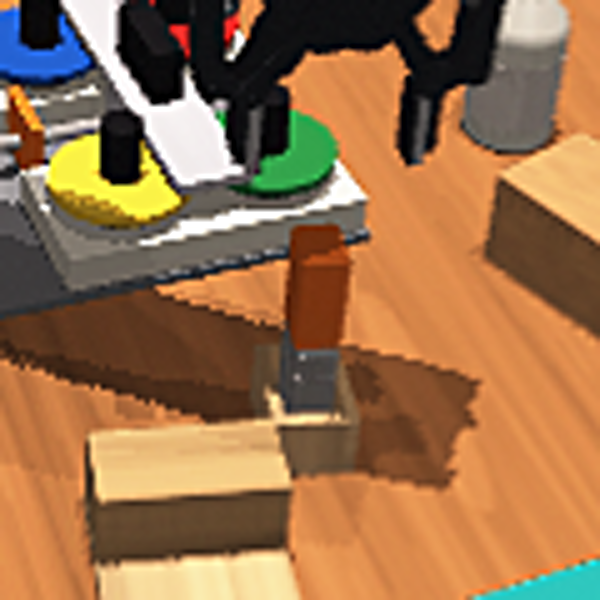

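The fork stands free at (318,290) in the crop, with the fingertips at (250,170) and (415,155) on either side of it. Descending to grip.

```bash
python3 -m creep '[{"gripper":80,"slide":[-0.008,0,0.02],"spin":0.01},{"gripper":80,"slide":[0,0,0.03],"spin":0},{"gripper":80,"slide":[0,0,0.03],"spin":0},{"gripper":80,"slide":[0,0,0],"spin":0},{"gripper":0,"slide":[0,0,0],"spin":0},{"gripper":0,"slide":[0,0,0],"spin":0},{"gripper":0,"slide":[0,0,0],"spin":0},{"gripper":0,"slide":[0,0,0],"spin":0},{"gripper":0,"slide":[0,0,0],"spin":0},{"gripper":0,"slide":[0,0,0],"spin":0}]' 60;  python3 -c "
from plan import *
plan(.5427,-.2367,.16,-9)"
```

```text
time_s: 8.0
tcp_pos: [0.5434, -0.238, 0.0806]
tcp_rot: [179.9, -0.0, 81.0]
wrist_force: [-0.8, 1.1, 6.1]
gripper_width: 0.0231
gripper_force: 59.4
spin -0.001 rad; slide [ 0.0012 -0.0009 -0.0794] yaw 80.95 -> 81.0 j7 30 pos [ 0.5434 -0.238   0.0806] F [-0.8  1.1  6.1] w 0.0231
```

```bash
python3 -m creep '[{"gripper":0,"slide":[0,0,-0.02],"spin":0},{"gripper":0,"slide":[0,0,-0.04],"spin":0},{"gripper":0,"slide":[0,0,-0.06],"spin":0},{"gripper":0,"slide":[0,0,0],"spin":0}]';  python3 -c "
from plan import *
print(car(-47,0)); x,y=car(-.047,0)
plan(x,y,.2,3.8)"
```

```text
time_s: 8.5
tcp_pos: [0.5451, -0.2398, 0.204]
tcp_rot: [179.5, 0.1, 80.9]
wrist_force: [1.3, 0.3, -0.9]
gripper_width: 0.0234
gripper_force: 59.4
(np.float64(-46.359669009726346), np.float64(-3.1023733188000064))
spin -0.225 rad; slide [ 0.2523 -0.0384  0.004 ] yaw 80.92 -> 93.8 j7 27 pos [ 0.5451 -0.2398  0.204 ] F [ 1.3  0.3 -0.9] w 0.0234
```

```bash
python3 -m creep '[{"gripper":0,"slide":[0,0,0],"spin":-0.112},{"gripper":0,"slide":[0,0,0],"spin":-0.113},{"gripper":0,"slide":[0.042,-0.0064,0],"spin":0},{"gripper":0,"slide":[0.042,-0.0064,0],"spin":0},{"gripper":0,"slide":[0.042,-0.0064,0],"spin":0},{"gripper":0,"slide":[0.042,-0.0064,0],"spin":0},{"gripper":0,"slide":[0.042,-0.0064,0],"spin":0},{"gripper":0,"slide":[0.042,-0.0064,0.003],"spin":0},{"gripper":0,"slide":[0,0,0],"spin":0},{"gripper":0,"slide":[0,0,0],"spin":0}]'
python3 - <<'E'
from plan import *
x,y=car(-.047,0); plan(x,y,.0886,3.8)
im,d=m.get_image("side"); cv2.imwrite("pics/s2.png",cv2.resize(im[130:250,270:390],None,fx=5,fy=5,interpolation=cv2.INTER_CUBIC))
P,u,v=cloud("side",d); 
g=cv2.cvtColor(im,cv2.COLOR_BGR2HSV)[v,u].astype(int)
k=(g[:,0]>5)&(g[:,0]<22)&(g[:,1]>150)&(P[:,2]>.19)&(P[:,2]<.25)&(abs(P[:,0]-.49)<.05)&(abs(P[:,1])<.06); print("handle",k.sum(),P[k].mean(0),P[k].min(0),P[k].max(0))
k=(abs(P[:,0]-.49)<.03)&(abs(P[:,1]-.01)<.04)&(P[:,2]>.11)&(P[:,2]<.17); print("tines",k.sum(),P[k].min(0),P[k].max(0),np.percentile(P[k],[10,50,90],axis=0))
x,y=car(-.074,0); print("collar",x,y)
for n in("collar",):
  print([(r["confidence"],atz("side",[r["xy"]],.027)[0]) for r in m.landmark_of(n,"side")])
print(pix("side",[[*car(-.072,0),.027],[*car(-.072,-.023),.05],[*car(-.072,.023),.05],[*car(-.022,0),.032]])*5-[1350,650])
E
```

```text
time_s: 9.75
tcp_pos: [0.4869, 0.0104, 0.1958]
tcp_rot: [-179.9, 0.0, 93.8]
wrist_force: [0.4, -0.3, -0.9]
gripper_width: 0.0232
gripper_force: 59.1
spin 0.001 rad; slide [-0.0012  0.0032  0.1072] yaw 93.84 -> 93.8 j7 12 pos [0.4869 0.0104 0.1958] F [ 0.4 -0.3 -0.9] w 0.0232
handle 178 [0.4892117  0.00112034 0.22005929] [ 0.47638954 -0.00609827  0.19025966] [0.50315014 0.02842881 0.24275341]
tines 159 [ 0.47664034 -0.009053    0.12086657] [0.50007836 0.03124514 0.16999736] [[ 0.47811155 -0.00668092  0.12515599]
 [ 0.48422409 -0.00367723  0.14421185]
 [ 0.49486817  0.02376789  0.16400283]]
collar 0.4631626913463883 0.007595731370399991
[(0.59, array([0.46638556, 0.01678389, 0.027     ]))]
[[228.23879367 389.51810502]
 [240.81753688 379.21372751]
 [216.29715389 335.95241105]
 [308.81066612 367.55203163]]
```

View pics/s2.png

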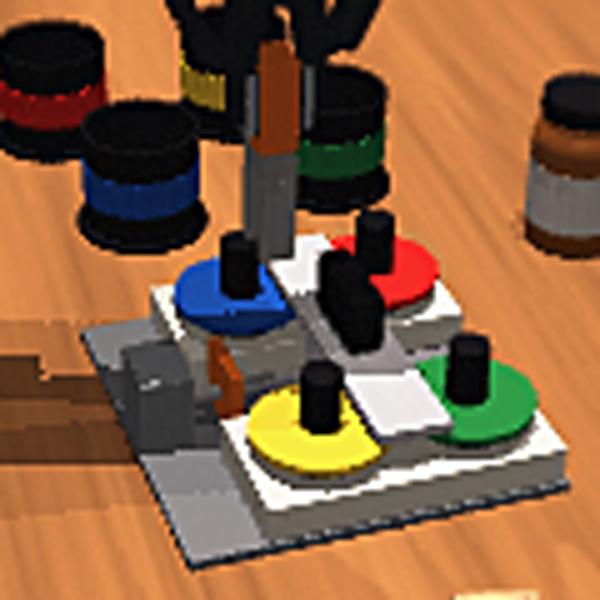

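The fork hangs upright at (272,180) above the gap between the collar (228,378) and the keeper bar, and the collar is where the model predicts it. Lowering.

```bash
python3 -m creep '[{"gripper":0,"slide":[-0.0022,0.0025,0],"spin":0},{"gripper":0,"slide":[0,0,0.03],"spin":0},{"gripper":0,"slide":[0,0,0.03],"spin":0},{"gripper":0,"slide":[0,0,0.02],"spin":0},{"gripper":0,"slide":[0,0,0.01],"spin":0},{"gripper":0,"slide":[0,0,0.008],"spin":0},{"gripper":0,"slide":[0,0,0.008],"spin":0},{"gripper":0,"slide":[0,0,0],"spin":0},{"gripper":0,"slide":[0,0,0],"spin":0}]'
python3 - <<'E'
from plan import *
x,y=car(-.074,0); plan(x,y,.0886,3.8)
for c in ("side","top"):
    im,d=m.get_image(c); cv2.imwrite(f"pics/{c}3.png",im)
E
```

```text
time_s: 10.98
tcp_pos: [0.4902, 0.0089, 0.0906]
tcp_rot: [180.0, -0.0, 93.8]
wrist_force: [0.1, -0.5, -1.9]
gripper_width: 0.0233
gripper_force: 59.2
spin 0.001 rad; slide [ 0.0005 -0.027   0.002 ] yaw 93.84 -> 93.8 j7 17 pos [0.4902 0.0089 0.0906] F [ 0.1 -0.5 -1.9] w 0.0233
```

```bash
python3 -m creep '[{"gripper":0,"slide":[0,-0.006,0.001],"spin":0},{"gripper":0,"slide":[0,-0.006,0],"spin":0},{"gripper":0,"slide":[0,-0.004,0],"spin":0},{"gripper":0,"slide":[0,-0.004,0],"spin":0},{"gripper":0,"slide":[0,-0.003,0],"spin":0},{"gripper":0,"slide":[0,-0.003,0],"spin":0},{"gripper":0,"slide":[0,-0.002,0],"spin":0},{"gripper":0,"slide":[0,0,0],"spin":0},{"gripper":0,"slide":[0,0,0],"spin":0},{"gripper":0,"slide":[0,0,0],"spin":0}]' 80
python3 - <<'E'
from plan import *
x,y=car(-.074,0); plan(x,y,.0886,3.8)
im,d=m.get_image("side"); P,u,v=cloud("side",d)
k=(np.hypot(P[:,0]-.537,P[:,1]-.012)<.04)&(P[:,2]>.08)&(P[:,2]<.14); print("grip top z",np.percentile(P[k,2],[50,98]) )
cv2.imwrite("pics/s4.png",cv2.resize(im[130:250,270:390],None,fx=5,fy=5,interpolation=cv2.INTER_CUBIC))
E
```

```text
time_s: 12.32
tcp_pos: [0.4643, 0.007, 0.0899]
tcp_rot: [179.7, 0.0, 93.8]
wrist_force: [6.0, 0.9, -1.1]
gripper_width: 0.0228
gripper_force: 80.3
spin 0.001 rad; slide [ 0.0006 -0.0011  0.0013] yaw 93.85 -> 93.8 j7 18 pos [0.4643 0.007  0.0899] F [ 6.   0.9 -1.1] w 0.0228
grip top z [0.10609203 0.11516225]
```

View pics/s4.png

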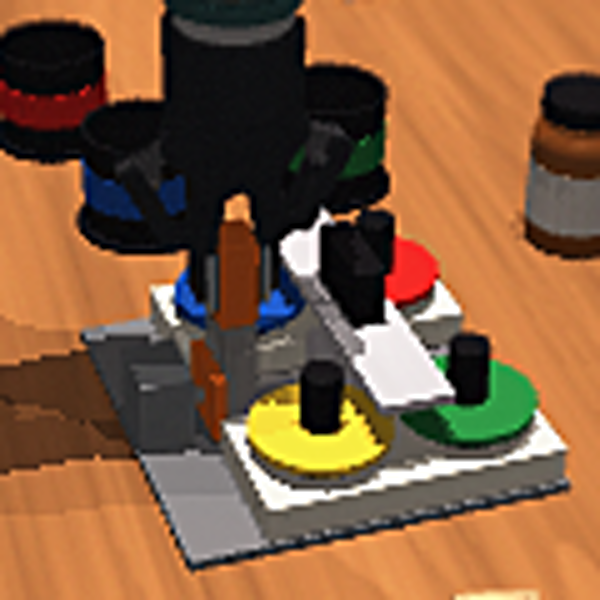

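The keeper has popped up: its bar is clear of the lids and the grip has risen to (350,270). The fork is on the collar at (212,385). Backing off and lifting.

```bash
python3 -m creep '[{"gripper":0,"slide":[0,0.006,0],"spin":0},{"gripper":0,"slide":[0,0.007,0],"spin":0},{"gripper":0,"slide":[0,0.008,0],"spin":0},{"gripper":0,"slide":[0,0,-0.02],"spin":0},{"gripper":0,"slide":[0,0,-0.05],"spin":0},{"gripper":0,"slide":[0,0,-0.05],"spin":0},{"gripper":0,"slide":[0,0,-0.02],"spin":0},{"gripper":0,"slide":[0,0,0],"spin":0},{"gripper":0,"slide":[0,0,0],"spin":0.113},{"gripper":0,"slide":[0,0,0],"spin":0.112},{"gripper":0,"slide":[0,0,0],"spin":0}]'
python3 - <<'E'
from plan import *
plan(.5434,-.238,.23,-9)
E
```

```text
time_s: 13.75
tcp_pos: [0.4811, 0.0084, 0.2275]
tcp_rot: [-179.7, 0.1, 81.0]
wrist_force: [0.7, -0.1, -2.0]
gripper_width: 0.0232
gripper_force: 80.3
spin 0.000 rad; slide [-0.2336  0.1001 -0.0025] yaw 81.01 -> 81.0 j7 1 pos [0.4811 0.0084 0.2275] F [ 0.7 -0.1 -2. ] w 0.0232
```

```bash
python3 -m creep '[{"gripper":0,"slide":[-0.039,0.0167,0],"spin":0},{"gripper":0,"slide":[-0.039,0.0167,0],"spin":0},{"gripper":0,"slide":[-0.039,0.0167,0],"spin":0},{"gripper":0,"slide":[-0.039,0.0167,0],"spin":0},{"gripper":0,"slide":[-0.039,0.0167,0],"spin":0},{"gripper":0,"slide":[-0.039,0.0166,0],"spin":0},{"gripper":0,"slide":[0,0,0.03],"spin":0},{"gripper":0,"slide":[0,0,0.03],"spin":0},{"gripper":0,"slide":[0,0,0],"spin":0},{"gripper":0,"slide":[0,0,0],"spin":0}]'
python3 - <<'E'
from plan import *
plan(.5434,-.238,.081,-9)
im,d=m.get_image("side"); P,u,v=cloud("side",d)
g=cv2.cvtColor(im,cv2.COLOR_BGR2HSV)[v,u].astype(int)
k=(abs(P[:,0]-.5434)<.03)&(abs(P[:,1]+.238)<.04)&(P[:,2]>.10)&(P[:,2]<.14); print("tines",k.sum(),np.percentile(P[k],[3,50,97],axis=0))
# z of feet
k=(abs(P[:,0]-.5434)<.03)&(abs(P[:,1]+.25)<.02)&(P[:,2]>.07); print("feet z",np.percentile(P[k,2],1))
E
```

```text
time_s: 15.0
tcp_pos: [0.545, -0.2386, 0.1696]
tcp_rot: [-180.0, 0.0, 81.0]
wrist_force: [-0.0, -0.8, -0.5]
gripper_width: 0.0231
gripper_force: 80.4
spin -0.000 rad; slide [ 0.0004 -0.0017  0.0886] yaw 80.99 -> 81.0 j7 28 pos [ 0.545  -0.2386  0.1696] F [-0.  -0.8 -0.5] w 0.0231
tines 165 [[ 0.5344139  -0.25626861  0.10106911]
 [ 0.54153008 -0.25261477  0.12040194]
 [ 0.55270937 -0.22050601  0.13846743]]
feet z 0.10440867856588554
```

```bash
python3 -m creep '[{"gripper":0,"slide":[0,-0.0015,0.02],"spin":0},{"gripper":0,"slide":[0,0,0.03],"spin":0},{"gripper":0,"slide":[0,0,0.01],"spin":0},{"gripper":0,"slide":[0,0,0.008],"spin":0},{"gripper":0,"slide":[0,0,0.008],"spin":0},{"gripper":0,"slide":[0,0,0.005],"spin":0},{"gripper":0,"slide":[0,0,0],"spin":0},{"gripper":0,"slide":[0,0,0],"spin":0}]'
python3 - <<'E'
from plan import *
plan(.5434,-.238,.081,-9)
E
```

```text
time_s: 16.05
tcp_pos: [0.5436, -0.2383, 0.0886]
tcp_rot: [180.0, 0.0, 80.9]
wrist_force: [0.4, -0.3, -0.9]
gripper_width: 0.0232
gripper_force: 80.4
spin -0.001 rad; slide [ 0.0003 -0.0003  0.0076] yaw 80.95 -> 81.0 j7 31 pos [ 0.5436 -0.2383  0.0886] F [ 0.4 -0.3 -0.9] w 0.0232
```

```bash
python3 -m creep '[{"gripper":0,"slide":[0,0,0.004],"spin":0},{"gripper":0,"slide":[0,0,0.003],"spin":0},{"gripper":0,"slide":[0,0,0],"spin":0},{"gripper":50,"slide":[0,0,0],"spin":0},{"gripper":50,"slide":[0,0,0],"spin":0},{"gripper":70,"slide":[0,0,0],"spin":0},{"gripper":80,"slide":[0,0,0],"spin":0},{"gripper":80,"slide":[0,0,-0.03],"spin":0},{"gripper":80,"slide":[0,0,-0.05],"spin":0},{"gripper":80,"slide":[0,0,-0.06],"spin":0},{"gripper":80,"slide":[0,0,0],"spin":-0.112},{"gripper":80,"slide":[0,0,0],"spin":-0.113},{"gripper":80,"slide":[0,0,0],"spin":0}]'
python3 - <<'E'
from plan import *
plan(.537,.012,.16,3.8)
im,d=m.get_image("side"); P,u,v=cloud("side",d)
k=(np.hypot(P[:,0]-.537,P[:,1]-.012)<.045)&(P[:,2]>.106)&(P[:,2]<.13); print("grip top",P[k].mean(0),cv2.minAreaRect(P[k,:2].astype(np.float32)*1000))
k=(np.hypot(P[:,0]-.543,P[:,1]+.238)<.04)&(P[:,2]>.118)&(P[:,2]<.14);print("fork top",k.sum(),P[k].mean(0) if k.any() else 0)
im,d=m.get_image("top"); P,u,v=cloud("top",d)
k=(np.hypot(P[:,0]-.537,P[:,1]-.012)<.045)&(P[:,2]>.103)&(P[:,2]<.13); print("grip top",P[k].mean(0),cv2.minAreaRect(P[k,:2].astype(np.float32)*1000))
k=(np.hypot(P[:,0]-.537,P[:,1]-.012)<.12)&(P[:,2]>.068)&(P[:,2]<.081);k&=abs((P[:,0]-.537)*np.cos(.066)+(P[:,1]-.012)*np.sin(.066))<.026;print("bar",cv2.minAreaRect(P[k,:2].astype(np.float32)*1000))
E
```

```text
time_s: 17.68
tcp_pos: [0.5434, -0.2382, 0.2215]
tcp_rot: [180.0, -0.0, 93.8]
wrist_force: [-0.1, -0.6, 0.2]
gripper_width: 0.0682
gripper_force: 0.0
spin -0.001 rad; slide [0.2501 0.0102 0.0615] yaw 93.77 -> 93.8 j7 37 pos [ 0.5434 -0.2382  0.2215] F [-0.1 -0.6  0.2] w 0.0682
grip top [0.53628185 0.00886246 0.1120522 ] ((537.5772094726562, 11.093328475952148), (21.019420623779297, 61.60771560668945), 6.131821632385254)
fork top 104 [ 0.54433201 -0.23936366  0.12406218]
grip top [0.53751712 0.01147402 0.11189547] ((537.6397705078125, 12.406444549560547), (20.604042053222656, 58.406036376953125), 2.9186317920684814)
bar ((538.00537109375, 11.525192260742188), (45.68186569213867, 209.30418395996094), 3.598283529281616)
```

```bash
python3 -m creep '[{"gripper":80,"slide":[0.0416,0.0017,0],"spin":0},{"gripper":80,"slide":[0.0416,0.0017,0],"spin":0},{"gripper":80,"slide":[0.0416,0.0017,0],"spin":0},{"gripper":80,"slide":[0.0416,0.0017,0],"spin":0},{"gripper":80,"slide":[0.0416,0.0017,0.02],"spin":0},{"gripper":80,"slide":[0.0416,0.0017,0.02],"spin":0},{"gripper":80,"slide":[0,0,0.02],"spin":0},{"gripper":80,"slide":[0,0,0],"spin":0},{"gripper":80,"slide":[0,0,0],"spin":0}]'
python3 - <<'E'
from plan import *
plan(.5376,.0118,.083,3.6)
E
```

```text
time_s: 18.9
tcp_pos: [0.5374, 0.0106, 0.1618]
tcp_rot: [180.0, 0.0, 93.7]
wrist_force: [0.2, -0.2, 0.8]
gripper_width: 0.0685
gripper_force: 0.0
spin 0.002 rad; slide [0.0012 0.0003 0.0788] yaw 93.72 -> 93.6 j7 15 pos [0.5374 0.0106 0.1618] F [ 0.2 -0.2  0.8] w 0.0685
```

```bash
python3 -m creep '[{"gripper":80,"slide":[0.001,0,0.03],"spin":0},{"gripper":80,"slide":[0,0,0.03],"spin":0},{"gripper":80,"slide":[0,0,0.018],"spin":0},{"gripper":80,"slide":[0,0,0],"spin":0},{"gripper":0,"slide":[0,0,0],"spin":0},{"gripper":0,"slide":[0,0,0],"spin":0},{"gripper":0,"slide":[0,0,0],"spin":0},{"gripper":0,"slide":[0,0,0],"spin":0},{"gripper":0,"slide":[0,0,0],"spin":0},{"gripper":0,"slide":[0,0,0],"spin":0},{"gripper":0,"slide":[0,0,-0.02],"spin":0},{"gripper":0,"slide":[0,0,-0.03],"spin":0},{"gripper":0,"slide":[0,0,-0.05],"spin":0},{"gripper":0,"slide":[0,0,-0.06],"spin":0},{"gripper":0,"slide":[0,0,0],"spin":0.116},{"gripper":0,"slide":[0,0,0],"spin":0.115},{"gripper":0,"slide":[0,0,0],"spin":0}]' 60
python3 - <<'E'
from plan import *
plan(.4552,-.3639,.24,-9.5)
E
```

```text
time_s: 21.02
tcp_pos: [0.5359, 0.0127, 0.2428]
tcp_rot: [-179.9, 0.0, 80.7]
wrist_force: [-0.6, 0.2, -2.2]
gripper_width: 0.019
gripper_force: 60.2
spin 0.003 rad; slide [-0.3848 -0.0175  0.0028] yaw 80.68 -> 80.5 j7 1 pos [0.5359 0.0127 0.2428] F [-0.6  0.2 -2.2] w 0.019
```

```bash
python3 -m creep '[{"gripper":0,"slide":[-0.048,-0.0022,0],"spin":0},{"gripper":0,"slide":[-0.048,-0.0022,0],"spin":0},{"gripper":0,"slide":[-0.048,-0.0022,0],"spin":0},{"gripper":0,"slide":[-0.048,-0.0022,0],"spin":0},{"gripper":0,"slide":[-0.048,-0.0022,0],"spin":0},{"gripper":0,"slide":[-0.048,-0.0022,0],"spin":0},{"gripper":0,"slide":[-0.048,-0.0022,0],"spin":0},{"gripper":0,"slide":[-0.048,-0.0022,0.02],"spin":0},{"gripper":0,"slide":[0,0,0.04],"spin":0},{"gripper":0,"slide":[0,0,0.03],"spin":0},{"gripper":0,"slide":[0,0,0],"spin":0},{"gripper":0,"slide":[0,0,0],"spin":0}]'
python3 - <<'E'
from plan import *
plan(.4552,-.3639,.067,-9.5)
im,d=m.get_image("side"); cv2.imwrite("pics/s5.png",cv2.resize(im[220:370,270:430],None,fx=4,fy=4,interpolation=cv2.INTER_CUBIC))
E
```

```text
time_s: 22.52
tcp_pos: [0.4571, -0.3639, 0.154]
tcp_rot: [180.0, 0.0, 80.7]
wrist_force: [0.6, -0.6, -1.3]
gripper_width: 0.0191
gripper_force: 60.0
spin 0.003 rad; slide [-0.0003 -0.0019  0.087 ] yaw 80.66 -> 80.5 j7 45 pos [ 0.4571 -0.3639  0.154 ] F [ 0.6 -0.6 -1.3] w 0.0191
```

View pics/s5.png

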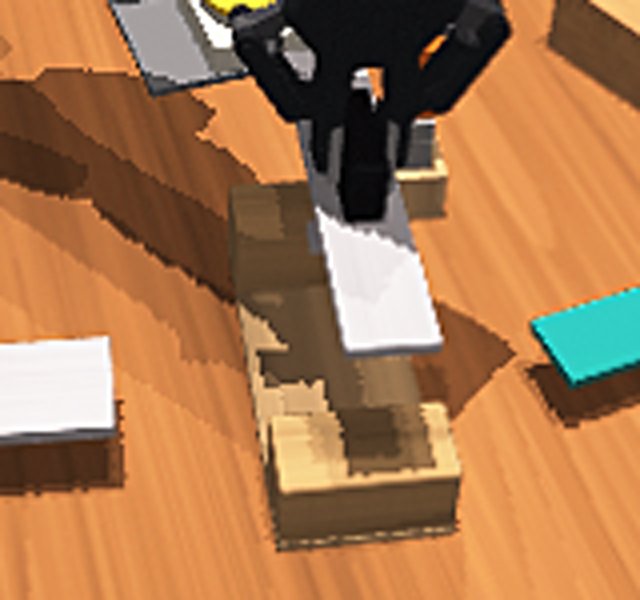

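The keeper hangs level and parallel above the stand, its near end at (395,350) and the stand's near block at (365,450). Lowering.

```bash
python3 -m creep '[{"gripper":0,"slide":[0,-0.002,0.03],"spin":0.003},{"gripper":0,"slide":[0,0,0.03],"spin":0},{"gripper":0,"slide":[0,0,0.014],"spin":0},{"gripper":0,"slide":[0,0,0.006],"spin":0},{"gripper":0,"slide":[0,0,0.004],"spin":0},{"gripper":0,"slide":[0,0,0],"spin":0},{"gripper":0,"slide":[0,0,0],"spin":0}]'
python3 - <<'E'
from plan import *
plan(.4552,-.3639,.067,-9.5)
im,d=m.get_image("side"); P,u,v=cloud("side",d)
k=(np.hypot(P[:,0]-.44,P[:,1]+.445)<.012); print(np.percentile(P[k,2],[5,50,95]))
E
```

```text
time_s: 23.45
tcp_pos: [0.4551, -0.3635, 0.0699]
tcp_rot: [179.9, 0.0, 80.4]
wrist_force: [0.6, -0.6, -2.5]
gripper_width: 0.019
gripper_force: 60.1
spin -0.001 rad; slide [-0.0004  0.0001  0.0029] yaw 80.43 -> 80.5 j7 47 pos [ 0.4551 -0.3635  0.0699] F [ 0.6 -0.6 -2.5] w 0.019
[0.05990569 0.06190347 0.06395252]
```

```bash
python3 -m creep '[{"gripper":0,"slide":[0,0,0.0035],"spin":0},{"gripper":0,"slide":[0,0,0],"spin":0},{"gripper":30,"slide":[0,0,0],"spin":0},{"gripper":40,"slide":[0,0,0],"spin":0},{"gripper":60,"slide":[0,0,0],"spin":0},{"gripper":60,"slide":[0,0,0],"spin":0},{"gripper":60,"slide":[0,0,0],"spin":0},{"gripper":60,"slide":[0,0,-0.03],"spin":0},{"gripper":60,"slide":[0,0,-0.06],"spin":0},{"gripper":60,"slide":[0,0,-0.05],"spin":0},{"gripper":60,"slide":[0,0,0],"spin":0},{"gripper":60,"slide":[0,0,0],"spin":0}]'
cat > tubs.py <<'E'
from meas import *
def near(P,q,r,a,b): return P[(np.hypot(*(P[:,:2]-q).T)<r)&(P[:,2]>a)&(P[:,2]<b)]
def tubs(im,d,names=("red","yellow","green","blue")):
    P,u,v=cloud("top",d)
    for n in names:
        # discs on tub inner floors: colour, low z, left of carrier
        Q,a,b=cloud("top",d,hsv(im,n)); k=(Q[:,1]>.15)&(Q[:,1]<.55)&(Q[:,0]>.3)&(Q[:,0]<.75)&(Q[:,2]<.04)
        q=np.median(Q[k],0)[:2]; R=near(P,q,.06,.06,.085)
        c,r=cv2.minEnclosingCircle(R[:,:2].astype(np.float32)*1000); print("tub",n,k.sum(),len(R),np.round(c,1),round(r,1),"disc",np.round(q,4))
E
python3 - <<'E'
from tubs import *; from plan import *
im,d=m.get_image("top"); P,u,v=cloud("top",d); cv2.imwrite("pics/top6.png",im); tubs(im,d)
for n,q in {"red":(.577,.0881),"green":(.5852,-.0556),"blue":(.4879,.0819),"yellow":(.497,-.0617)}.items():
    Q=near(cloud("top",d,hsv(im,n))[0],np.array(q),.055,.038,.06); c,r=cv2.minEnclosingCircle(Q[:,:2].astype(np.float32)*1000)
    K=near(P,np.array(q),.04,.077,.095); print("lid",n,np.round(c,1),round(r,1),"knob",len(K),np.round(K.mean(0),4))
k=(np.hypot(P[:,0]-.455,P[:,1]+.364)<.13)&(P[:,2]>.0535)&(P[:,2]<.075);k&=(cv2.cvtColor(im,cv2.COLOR_BGR2HSV)[v,u][:,1]<50); print("bar",np.median(P[k,2]),cv2.minAreaRect(P[k,:2].astype(np.float32)*1000))
plan(.4970,-.0617,.16)
E
```

```text
time_s: 25.0
tcp_pos: [0.4546, -0.3626, 0.2054]
tcp_rot: [-180.0, -0.0, 80.4]
wrist_force: [-0.4, -0.1, -1.1]
gripper_width: 0.0516
gripper_force: 0.0
tub red 279 125 [426.2 392.4] 40.6 disc [0.4276 0.3963]
tub yellow 248 127 [563.2 389. ] 40.8 disc [0.566  0.3951]
tub green 237 116 [602.8 273.8] 40.1 disc [0.607  0.2793]
tub blue 291 102 [463.8 250.9] 39.9 disc [0.4643 0.2553]
lid red [575.7  87.4] 40.5 knob 42 [0.5763 0.0871 0.083 ]
lid green [584.2 -55.7] 38.2 knob 41 [ 0.5857 -0.0575  0.083 ]
lid blue [487.6  81.7] 38.9 knob 39 [0.4886 0.0805 0.0838]
lid yellow [497.4 -62. ] 39.6 knob 39 [ 0.4987 -0.0631  0.0837]
bar 0.059211651894182094 ((464.2801818847656, -314.5068359375), (110.74950408935547, 44.1445426940918), 80.70735168457031)
spin -0.000 rad; slide [ 0.3035 -0.0078  0.0447] yaw 80.44 -> 80.4 j7 43 pos [ 0.4542 -0.3623  0.2047] F [ 0.1 -1.4  0. ] w 0.0511
```

View pics/top6.png

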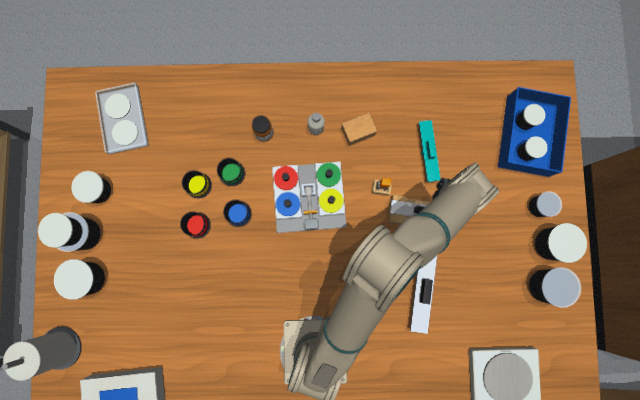

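The keeper lies on the stand, the fork is in its pocket at (382,187), and the four lids and tubs are where they were. Next is the yellow lid.

```bash
python3 -m creep '[{"gripper":60,"slide":[0.05,-0.0012,0],"spin":0},{"gripper":60,"slide":[0.05,-0.0012,0],"spin":0},{"gripper":60,"slide":[0.05,-0.0012,0],"spin":0},{"gripper":60,"slide":[0.05,-0.0012,0],"spin":0},{"gripper":60,"slide":[0.05,-0.0012,0.02],"spin":0},{"gripper":60,"slide":[0.053,-0.0012,0.04],"spin":0},{"gripper":60,"slide":[0,0,0.03],"spin":0},{"gripper":60,"slide":[0,0,0],"spin":0},{"gripper":60,"slide":[0,0,0],"spin":0}]'
python3 - <<'E'
from plan import *
x,y=car(-.044,-.072);print(x,y);plan(x,y,.052)
E
```

```text
time_s: 26.18
tcp_pos: [0.4975, -0.0674, 0.1183]
tcp_rot: [-180.0, 0.0, 80.3]
wrist_force: [-0.8, -0.2, -0.8]
gripper_width: 0.0514
gripper_force: 0.0
0.4978684562239499 -0.0622577573346276
spin -0.000 rad; slide [ 0.0051 -0.0005  0.0663] yaw 80.33 -> 80.3 j7 18 pos [ 0.4975 -0.0674  0.1183] F [-0.8 -0.2 -0.8] w 0.0514
```

```bash
python3 -m creep '[{"gripper":60,"slide":[0.005,0,0.03],"spin":0},{"gripper":60,"slide":[0,0,0.026],"spin":0},{"gripper":60,"slide":[0,0,0.01],"spin":0},{"gripper":60,"slide":[0,0,0],"spin":0},{"gripper":0,"slide":[0,0,0],"spin":0},{"gripper":0,"slide":[0,0,0],"spin":0},{"gripper":0,"slide":[0,0,0],"spin":0},{"gripper":0,"slide":[0,0,0],"spin":0},{"gripper":0,"slide":[0,0,0],"spin":0},{"gripper":0,"slide":[0,0,-0.02],"spin":0},{"gripper":0,"slide":[0,0,-0.04],"spin":0},{"gripper":0,"slide":[0,0,-0.06],"spin":0},{"gripper":0,"slide":[0,0,0],"spin":0},{"gripper":0,"slide":[0,0,0],"spin":0}]' 50
python3 - <<'E'
from plan import *
plan(.564,.3885,.172)
E
```

```text
time_s: 27.92
tcp_pos: [0.4982, -0.0608, 0.1724]
tcp_rot: [180.0, -0.0, 80.5]
wrist_force: [0.4, 0.2, -1.7]
gripper_width: 0.0224
gripper_force: 49.2
spin -0.000 rad; slide [ 4.54e-01 -9.50e-03  4.00e-04] yaw 80.46 -> 80.5 j7 15 pos [ 0.4982 -0.0608  0.1724] F [ 0.4  0.2 -1.7] w 0.0224
```

```bash
python3 -m creep '[{"gripper":0,"slide":[0.05,-0.001,0],"spin":0},{"gripper":0,"slide":[0.05,-0.001,0],"spin":0},{"gripper":0,"slide":[0.05,-0.001,0],"spin":0},{"gripper":0,"slide":[0.05,-0.001,0],"spin":0},{"gripper":0,"slide":[0.05,-0.001,0],"spin":0},{"gripper":0,"slide":[0.05,-0.001,0],"spin":0},{"gripper":0,"slide":[0.05,-0.001,0],"spin":0},{"gripper":0,"slide":[0.05,-0.001,0],"spin":0},{"gripper":0,"slide":[0.05,-0.001,0],"spin":0},{"gripper":0,"slide":[0.004,0,0.03],"spin":0},{"gripper":0,"slide":[0,0,0],"spin":0},{"gripper":0,"slide":[0,0,0],"spin":0}]'
python3 - <<'E'
from tubs import *
from plan import *
plan(.564,.3885,.087)
im,d=m.get_image("side"); print([ (r["confidence"],np.round(r["xy"])) for r in m.landmark_of("tub_yellow","side")[:2]])
cv2.imwrite("pics/s7.png",cv2.resize(im[80:200,250:400],None,fx=5,fy=5,interpolation=cv2.INTER_CUBIC))
E
```

```text
time_s: 29.42
tcp_pos: [0.5652, 0.3862, 0.1418]
tcp_rot: [-180.0, 0.1, 80.3]
wrist_force: [0.2, 0.4, 0.1]
gripper_width: 0.0226
gripper_force: 49.1
spin -0.000 rad; slide [ 0.002  -0.0016  0.0548] yaw 80.33 -> 80.3 j7 -27 pos [0.5652 0.3862 0.1418] F [0.2 0.4 0.1] w 0.0226
[(0.83, array([319., 154.]))]
```

View pics/s7.png

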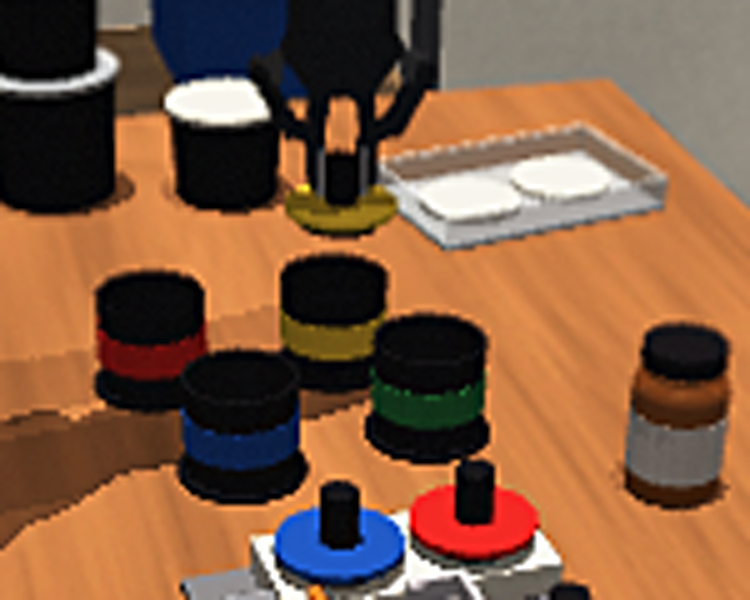

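The yellow lid is level at (342,208) in the crop, above the yellow tub at (333,310). Lowering.

```bash
python3 -m creep '[{"gripper":0,"slide":[0.002,-0.0016,0.02],"spin":0},{"gripper":0,"slide":[0,0,0.015],"spin":0},{"gripper":0,"slide":[0,0,0.008],"spin":0},{"gripper":0,"slide":[0,0,0.006],"spin":0},{"gripper":0,"slide":[0,0,0.004],"spin":0},{"gripper":0,"slide":[0,0,0.0015],"spin":0},{"gripper":0,"slide":[0,0,0],"spin":0},{"gripper":0,"slide":[0,0,0],"spin":0}]'
python3 - <<'E'
from plan import *
plan(.564,.3885,.087)
E
```

```text
time_s: 30.52
tcp_pos: [0.564, 0.3901, 0.0885]
tcp_rot: [180.0, -0.0, 80.4]
wrist_force: [-2.3, -2.1, 6.4]
gripper_width: 0.0226
gripper_force: 49.7
spin -0.000 rad; slide [-0.0016  0.0003  0.0015] yaw 80.43 -> 80.4 j7 -26 pos [0.564  0.3901 0.0885] F [-2.3 -2.1  6.4] w 0.0226
```

```bash
python3 -m creep '[{"gripper":20,"slide":[0,0,0],"spin":0},{"gripper":40,"slide":[0,0,0],"spin":0},{"gripper":60,"slide":[0,0,0],"spin":0},{"gripper":60,"slide":[0,0,0],"spin":0},{"gripper":60,"slide":[0,0,0],"spin":0},{"gripper":60,"slide":[0,0,-0.03],"spin":0},{"gripper":60,"slide":[0,0,-0.06],"spin":0},{"gripper":60,"slide":[-0.03,0,0],"spin":0},{"gripper":60,"slide":[-0.06,0,0],"spin":0},{"gripper":60,"slide":[0,0,0],"spin":0}]'
python3 - <<'E'
from tubs import *
from plan import *
x,y=car(.044,-.072); plan(x,y,.16)
im,d=m.get_image("side"); P,u,v=cloud("side",d,hsv(im,"yellow")); Q=near(P,np.array([.564,.3885]),.06,.07,.1); print("yl",len(Q),Q.mean(0),Q.min(0),Q.max(0))
A=np.c_[Q[:,:2],np.ones(len(Q))]; print("tilt",np.linalg.lstsq(A,Q[:,2],rcond=None)[0])
E
```

```text
time_s: 31.78
tcp_pos: [0.5489, 0.2947, 0.1783]
tcp_rot: [-180.0, 0.2, 80.0]
wrist_force: [-0.5, 0.5, 0.4]
gripper_width: 0.0516
gripper_force: 0.0
spin -0.000 rad; slide [-0.3394  0.0974  0.0183] yaw 79.97 -> 80.0 j7 -21 pos [0.5489 0.2947 0.1783] F [-0.5  0.5  0.4] w 0.0516
yl 114 [0.56688645 0.38404194 0.08298085] [0.52816886 0.34628017 0.08008691] [0.6050934  0.42516077 0.08614626]
tilt [-0.01211799 -0.00443756  0.09155459]
```

```bash
python3 -m creep '[{"gripper":60,"slide":[-0.0485,0.0139,0],"spin":0},{"gripper":60,"slide":[-0.0485,0.0139,0],"spin":0},{"gripper":60,"slide":[-0.0485,0.0139,0],"spin":0},{"gripper":60,"slide":[-0.0485,0.0139,0],"spin":0},{"gripper":60,"slide":[-0.0485,0.0139,0],"spin":0},{"gripper":60,"slide":[-0.0485,0.0139,0.01],"spin":0},{"gripper":60,"slide":[-0.0485,0.0139,0.05],"spin":0},{"gripper":60,"slide":[0,0,0],"spin":0},{"gripper":60,"slide":[0,0,0],"spin":0}]'
python3 - <<'E'
from tubs import *
from plan import *
x,y=car(.044,-.072); plan(x,y,.052)
im,d=m.get_image("top"); tubs(im,d,("red","green","blue")); P=cloud("top",d,hsv(im,"yellow"))[0]; Q=near(P,np.array([.564,.389]),.06,.07,.1); print("yl",len(Q),Q.mean(0),cv2.minEnclosingCircle(Q[:,:2].astype(np.float32)*1000))
E
```

```text
time_s: 32.95
tcp_pos: [0.5883, -0.0421, 0.1234]
tcp_rot: [-180.0, -0.1, 80.5]
wrist_force: [0.1, 0.0, -0.1]
gripper_width: 0.051
gripper_force: 0.0
spin -0.000 rad; slide [-0.0145 -0.0003  0.0714] yaw 80.49 -> 80.5 j7 13 pos [ 0.5883 -0.0421  0.1234] F [ 0.1  0.  -0.1] w 0.051
tub red 275 124 [425.8 392.9] 40.8 disc [0.4278 0.3959]
tub green 233 116 [603.4 273.7] 40.5 disc [0.6073 0.2797]
tub blue 283 95 [463.2 251.1] 40.2 disc [0.4643 0.2556]
yl 437 [0.56403469 0.38745668 0.08194012] ((565.1013793945312, 389.4061279296875), 41.83347702026367)
```

```bash
python3 -m creep '[{"gripper":60,"slide":[-0.0145,0,0.02],"spin":0},{"gripper":60,"slide":[0,0,0.03],"spin":0},{"gripper":60,"slide":[0,0,0.021],"spin":0},{"gripper":60,"slide":[0,0,0],"spin":0},{"gripper":0,"slide":[0,0,0],"spin":0},{"gripper":0,"slide":[0,0,0],"spin":0},{"gripper":0,"slide":[0,0,0],"spin":0},{"gripper":0,"slide":[0,0,0],"spin":0},{"gripper":0,"slide":[0,0,0],"spin":0},{"gripper":0,"slide":[0,0,-0.02],"spin":0},{"gripper":0,"slide":[0,0,-0.04],"spin":0},{"gripper":0,"slide":[0,0,-0.06],"spin":0},{"gripper":0,"slide":[0,0,0],"spin":0},{"gripper":0,"slide":[0,0,0],"spin":0}]' 50
python3 - <<'E'
from plan import *
plan(.6033,.2738,.172)
E
```

```text
time_s: 34.75
tcp_pos: [0.5848, -0.0575, 0.1726]
tcp_rot: [-180.0, -0.0, 80.4]
wrist_force: [0.0, 0.3, -1.0]
gripper_width: 0.0226
gripper_force: 49.2
spin -0.000 rad; slide [ 0.3297 -0.0368  0.0006] yaw 80.44 -> 80.4 j7 13 pos [ 0.5848 -0.0575  0.1726] F [ 0.   0.3 -1. ] w 0.0226
```

```bash
python3 -m creep '[{"gripper":0,"slide":[0.047,-0.0053,0],"spin":0},{"gripper":0,"slide":[0.047,-0.0053,0],"spin":0},{"gripper":0,"slide":[0.047,-0.0053,0],"spin":0},{"gripper":0,"slide":[0.047,-0.0053,0],"spin":0},{"gripper":0,"slide":[0.047,-0.0053,0],"spin":0},{"gripper":0,"slide":[0.047,-0.0053,0],"spin":0},{"gripper":0,"slide":[0.047,-0.0053,0.02],"spin":0},{"gripper":0,"slide":[0,0,0.01],"spin":0},{"gripper":0,"slide":[0,0,0],"spin":0},{"gripper":0,"slide":[0,0,0],"spin":0}]'
python3 - <<'E'
from plan import *
plan(.6033,.2738,.0875)
im,d=m.get_image("side")
p=pix("side",[.6033,.2738,0])[0]; print(p,[(r["confidence"],r["xy"]) for r in m.landmark_of("tub_green","side")[:2]])
E
```

```text
time_s: 36.0
tcp_pos: [0.6037, 0.2705, 0.1425]
tcp_rot: [-180.0, 0.1, 80.3]
wrist_force: [-0.1, -0.6, -0.0]
gripper_width: 0.0225
gripper_force: 49.2
spin -0.000 rad; slide [ 0.0032 -0.001   0.055 ] yaw 80.27 -> 80.3 j7 -16 pos [0.6037 0.2705 0.1425] F [-0.1 -0.6 -0. ] w 0.0225
[334.83651384 166.50735796] [(0.93, [333.0, 167.2]), (0.32, [315.4, 154.8])]
```

Tub unmoved (side view agrees within 2 px). Lower to seat, then release and lift.

```bash
python3 -m creep '[{"gripper":0,"slide":[0.003,-0.001,0.02],"spin":0},{"gripper":0,"slide":[0,0,0.015],"spin":0},{"gripper":0,"slide":[0,0,0.008],"spin":0},{"gripper":0,"slide":[0,0,0.006],"spin":0},{"gripper":0,"slide":[0,0,0.004],"spin":0},{"gripper":0,"slide":[0,0,0.0015],"spin":0},{"gripper":0,"slide":[0,0,0],"spin":0},{"gripper":0,"slide":[0,0,0],"spin":0}]'; python3 -c "
from plan import *
plan(.6033,.2738,.0875)"
```

```text
time_s: 37.1
tcp_pos: [0.603, 0.2758, 0.0893]
tcp_rot: [180.0, -0.0, 80.4]
wrist_force: [-1.8, -1.1, 5.5]
gripper_width: 0.0227
gripper_force: 49.9
spin -0.000 rad; slide [-0.0019  0.0006  0.0018] yaw 80.43 -> 80.4 j7 -15 pos [0.603  0.2758 0.0893] F [-1.8 -1.1  5.5] w 0.0227
```

```bash
python3 -m creep '[{"gripper":20,"slide":[0,0,0],"spin":0},{"gripper":40,"slide":[0,0,0],"spin":0},{"gripper":60,"slide":[0,0,0],"spin":0},{"gripper":60,"slide":[0,0,0],"spin":0},{"gripper":60,"slide":[0,0,0],"spin":0},{"gripper":60,"slide":[0,0,-0.03],"spin":0},{"gripper":60,"slide":[0,0,-0.06],"spin":0},{"gripper":60,"slide":[-0.03,0,0],"spin":0},{"gripper":60,"slide":[-0.05,0,0],"spin":0},{"gripper":60,"slide":[-0.05,0.001,0],"spin":0},{"gripper":60,"slide":[-0.05,0.001,0.01],"spin":0},{"gripper":60,"slide":[0,0,0.05],"spin":0},{"gripper":60,"slide":[0,0,0],"spin":0},{"gripper":60,"slide":[0,0,0],"spin":0}]'
python3 - <<'E'
from tubs import *
from plan import *
x,y=car(.044,.072); plan(x,y,.052)
im,d=m.get_image("top"); tubs(im,d,("red","blue")); P=cloud("top",d,hsv(im,"green"))[0]; Q=near(P,np.array([.603,.275]),.06,.07,.1); print("gl",len(Q),Q.mean(0),cv2.minEnclosingCircle(Q[:,:2].astype(np.float32)*1000)); print(np.linalg.lstsq(np.c_[Q[:,:2],np.ones(len(Q))],Q[:,2],rcond=None)[0])
E
```

```text
time_s: 38.85
tcp_pos: [0.5757, 0.0988, 0.1191]
tcp_rot: [179.9, -0.0, 80.5]
wrist_force: [-0.3, 0.5, -1.1]
gripper_width: 0.0513
gripper_force: 0.0
spin -0.000 rad; slide [-0.0113  0.0023  0.0671] yaw 80.49 -> 80.5 j7 1 pos [0.5757 0.0988 0.1191] F [-0.3  0.5 -1.1] w 0.0513
tub red 190 96 [426.2 392.4] 40.3 disc [0.4326 0.4043]
tub blue 0 0 [0. 0.] 0.0 disc [nan nan]
gl 383 [0.60165589 0.27426212 0.08193715] ((603.9530029296875, 275.094482421875), 40.62718200683594)
[-0.00971781 -0.01904934  0.09300844]
  return _methods._mean(a, axis=axis, dtype=dtype,
  ret = um.true_divide(
```

```bash
python3 -m creep '[{"gripper":60,"slide":[-0.0113,0.0023,0.02],"spin":0},{"gripper":60,"slide":[0,0,0.03],"spin":0},{"gripper":60,"slide":[0,0,0.017],"spin":0},{"gripper":60,"slide":[0,0,0],"spin":0},{"gripper":0,"slide":[0,0,0],"spin":0},{"gripper":0,"slide":[0,0,0],"spin":0},{"gripper":0,"slide":[0,0,0],"spin":0},{"gripper":0,"slide":[0,0,0],"spin":0},{"gripper":0,"slide":[0,0,0],"spin":0},{"gripper":0,"slide":[0,0,-0.02],"spin":0},{"gripper":0,"slide":[0,0,-0.04],"spin":0},{"gripper":0,"slide":[0,0,-0.06],"spin":0},{"gripper":0,"slide":[0,0,-0.02],"spin":0},{"gripper":0,"slide":[0,0,0],"spin":0}]' 50
python3 - <<'E'
from plan import *
plan(.4262,.3926,.192)
im,d=m.get_image("side")
for n,q in(("red",(.4262,.3926,0)),("blue",(.4635,.251,0))): print(pix("side",q)[0],[(r["confidence"],r["xy"]) for r in m.landmark_of("tub_"+n,"side")[:2]])
E
```

```text
time_s: 40.65
tcp_pos: [0.5764, 0.0867, 0.1929]
tcp_rot: [179.8, -0.1, 80.4]
wrist_force: [0.9, 0.6, -0.9]
gripper_width: 0.0223
gripper_force: 49.1
spin -0.000 rad; slide [ 0.2767 -0.1989  0.0009] yaw 80.44 -> 80.4 j7 -1 pos [0.5764 0.0867 0.1929] F [ 0.9  0.6 -0.9] w 0.0223
[280.32404865 156.74878504] [(0.93, [280.2, 153.5])]
[297.98277944 174.42580247] [(0.69, [296.1, 172.0])]
```

```bash
python3 -m creep '[{"gripper":0,"slide":[0.0395,-0.0284,0],"spin":0},{"gripper":0,"slide":[0.0395,-0.0284,0],"spin":0},{"gripper":0,"slide":[0.0395,-0.0284,0],"spin":0},{"gripper":0,"slide":[0.0395,-0.0284,0],"spin":0},{"gripper":0,"slide":[0.0395,-0.0284,0],"spin":0},{"gripper":0,"slide":[0.0395,-0.0284,0],"spin":0},{"gripper":0,"slide":[0.0395,-0.0284,0.02],"spin":0},{"gripper":0,"slide":[0,0,0.03],"spin":0},{"gripper":0,"slide":[0,0,0],"spin":0},{"gripper":0,"slide":[0,0,0],"spin":0}]'
python3 - <<'E'
from plan import *
plan(.4262,.3926,.0875)
im,d=m.get_image("side")
for n,q in(("red",(.4262,.3926,0)),("blue",(.4635,.251,0))): print(pix("side",q)[0],[(r["confidence"],r["xy"]) for r in m.landmark_of("tub_"+n,"side")[:2]])
E
```

```text
time_s: 42.05
tcp_pos: [0.4261, 0.3911, 0.1412]
tcp_rot: [180.0, 0.1, 80.3]
wrist_force: [-0.4, -0.3, -1.2]
gripper_width: 0.0222
gripper_force: 49.2
spin -0.000 rad; slide [ 0.0015 -0.0002  0.0537] yaw 80.32 -> 80.3 j7 -31 pos [0.4261 0.3911 0.1412] F [-0.4 -0.3 -1.2] w 0.0222
[280.32404865 156.74878504] [(0.82, [282.3, 150.8])]
[297.98277944 174.42580247] [(0.88, [296.9, 172.8]), (0.45, [407.3, 205.6])]
```

Run:
```python
from tubs import *
from scipy.optimize import least_squares
im,d=m.get_image("side"); P,u,v=cloud("side",d,hsv(im,"red"))
for q in((.4262,.3926),):
    Q=near(P,np.array(q),.08,.02,.065); print(len(Q),Q.min(0),Q.max(0))
    f=lambda c:np.hypot(Q[:,0]-c[0],Q[:,1]-c[1])-.040
    print(least_squares(f,q,loss="soft_l1",f_scale=.002).x)
P,u,v=cloud("side",d,hsv(im,"blue")); Q=near(P,np.array([.4635,.251]),.08,.02,.065); print(least_squares(lambda c:np.hypot(Q[:,0]-c[0],Q[:,1]-c[1])-.040,[.4635,.251],loss="soft_l1",f_scale=.002).x)
```

```text
131 [0.38632977 0.34906152 0.0273845 ] [0.46105636 0.39565025 0.05387011]
[0.4267855  0.39326097]
[0.46393306 0.25280558]
```

Tubs unmoved. Seat the red lid.

```bash
python3 -m creep '[{"gripper":0,"slide":[0.0015,0,0.02],"spin":0},{"gripper":0,"slide":[0,0,0.015],"spin":0},{"gripper":0,"slide":[0,0,0.008],"spin":0},{"gripper":0,"slide":[0,0,0.006],"spin":0},{"gripper":0,"slide":[0,0,0.004],"spin":0},{"gripper":0,"slide":[0,0,0.001],"spin":0},{"gripper":0,"slide":[0,0,0],"spin":0},{"gripper":0,"slide":[0,0,0],"spin":0}]'; python3 -c "
from plan import *
plan(.4262,.3926,.0875)"
```

```text
time_s: 43.25
tcp_pos: [0.4256, 0.3937, 0.0876]
tcp_rot: [180.0, -0.0, 80.4]
wrist_force: [-0.7, -1.2, 4.0]
gripper_width: 0.0226
gripper_force: 49.7
spin -0.000 rad; slide [-0.001   0.0007  0.0001] yaw 80.43 -> 80.4 j7 -29 pos [0.4256 0.3937 0.0876] F [-0.7 -1.2  4. ] w 0.0226
```

```bash
python3 -m creep '[{"gripper":20,"slide":[0,0,0],"spin":0},{"gripper":40,"slide":[0,0,0],"spin":0},{"gripper":60,"slide":[0,0,0],"spin":0},{"gripper":60,"slide":[0,0,0],"spin":0},{"gripper":60,"slide":[0,0,0],"spin":0},{"gripper":60,"slide":[0,0,-0.03],"spin":0},{"gripper":60,"slide":[0,0,-0.06],"spin":0},{"gripper":60,"slide":[-0.0496,0.019,0],"spin":0},{"gripper":60,"slide":[-0.0496,0.019,0],"spin":0},{"gripper":60,"slide":[-0.0496,0.019,0],"spin":0},{"gripper":60,"slide":[-0.0496,0.019,0],"spin":0},{"gripper":60,"slide":[-0.0496,0.019,0],"spin":0},{"gripper":60,"slide":[-0.0496,0.019,0.01],"spin":0},{"gripper":60,"slide":[0,0,0.05],"spin":0},{"gripper":60,"slide":[0,0,0],"spin":0},{"gripper":60,"slide":[0,0,0],"spin":0}]'
python3 - <<'E'
from tubs import *
from plan import *
x,y=car(-.044,.072); plan(x,y,.052)
im,d=m.get_image("top"); P=cloud("top",d,hsv(im,"red"))[0]; Q=near(P,np.array([.426,.393]),.06,.07,.1); print("rl",len(Q),Q.mean(0),cv2.minEnclosingCircle(Q[:,:2].astype(np.float32)*1000)); print(np.linalg.lstsq(np.c_[Q[:,:2],np.ones(len(Q))],Q[:,2],rcond=None)[0])
E
```

```text
time_s: 45.25
tcp_pos: [0.4889, 0.0819, 0.118]
tcp_rot: [180.0, -0.0, 80.5]
wrist_force: [-0.3, -0.1, 0.2]
gripper_width: 0.0514
gripper_force: 0.0
spin -0.000 rad; slide [-0.0005 -0.0004  0.066 ] yaw 80.48 -> 80.5 j7 4 pos [0.4889 0.0819 0.118 ] F [-0.3 -0.1  0.2] w 0.0514
rl 447 [0.4266819  0.39251678 0.08193978] ((427.3417053222656, 394.13165283203125), 41.955753326416016)
[0.00907175 0.00697861 0.07532981]
```

```bash
python3 -m creep '[{"gripper":60,"slide":[0,0,0.02],"spin":0},{"gripper":60,"slide":[0,0,0.03],"spin":0},{"gripper":60,"slide":[0,0,0.016],"spin":0},{"gripper":60,"slide":[0,0,0],"spin":0},{"gripper":0,"slide":[0,0,0],"spin":0},{"gripper":0,"slide":[0,0,0],"spin":0},{"gripper":0,"slide":[0,0,0],"spin":0},{"gripper":0,"slide":[0,0,0],"spin":0},{"gripper":0,"slide":[0,0,0],"spin":0},{"gripper":0,"slide":[0,0,-0.02],"spin":0},{"gripper":0,"slide":[0,0,-0.04],"spin":0},{"gripper":0,"slide":[0,0,-0.06],"spin":0},{"gripper":0,"slide":[0,0,0],"spin":0},{"gripper":0,"slide":[0,0,0],"spin":0}]' 50
python3 - <<'E'
from tubs import *
from plan import *
from scipy.optimize import least_squares
plan(.4636,.2514,.172)
im,d=m.get_image("side")
P,u,v=cloud("side",d,hsv(im,"blue")); Q=near(P,np.array([.4635,.251]),.08,.02,.065); print(least_squares(lambda c:np.hypot(Q[:,0]-c[0],Q[:,1]-c[1])-.040,[.4635,.251],loss="soft_l1",f_scale=.002).x)
E
```

```text
time_s: 47.05
tcp_pos: [0.4881, 0.0817, 0.1715]
tcp_rot: [180.0, -0.0, 80.5]
wrist_force: [0.3, 0.3, -1.6]
gripper_width: 0.0225
gripper_force: 49.1
spin -0.000 rad; slide [ 0.1633 -0.0522 -0.0005] yaw 80.47 -> 80.5 j7 1 pos [0.4881 0.0817 0.1715] F [ 0.3  0.3 -1.6] w 0.0225
[0.46401457 0.25250206]
```

```bash
python3 -m creep '[{"gripper":0,"slide":[0.041,-0.013,0],"spin":0},{"gripper":0,"slide":[0.041,-0.013,0],"spin":0},{"gripper":0,"slide":[0.041,-0.013,0],"spin":0},{"gripper":0,"slide":[0.041,-0.013,0.02],"spin":0},{"gripper":0,"slide":[0,0,0.01],"spin":0},{"gripper":0,"slide":[0,0,0],"spin":0},{"gripper":0,"slide":[0,0,0],"spin":0}]'
python3 - <<'E'
from tubs import *
from plan import *
from scipy.optimize import least_squares
plan(.4636,.2518,.087)
im,d=m.get_image("side")
P,u,v=cloud("side",d,hsv(im,"blue")); Q=near(P,np.array([.4635,.251]),.08,.02,.065); print(least_squares(lambda c:np.hypot(Q[:,0]-c[0],Q[:,1]-c[1])-.040,[.4635,.251],loss="soft_l1",f_scale=.002).x)
E
```

```text
time_s: 47.98
tcp_pos: [0.4648, 0.2499, 0.1411]
tcp_rot: [-180.0, 0.1, 80.3]
wrist_force: [0.0, 0.2, -0.4]
gripper_width: 0.0229
gripper_force: 49.2
spin -0.000 rad; slide [ 0.0017 -0.0015  0.0541] yaw 80.28 -> 80.3 j7 -16 pos [0.4648 0.2499 0.1411] F [ 0.   0.2 -0.4] w 0.0229
[0.46419773 0.25296797]
```

```bash
python3 -m creep '[{"gripper":0,"slide":[0.0015,-0.001,0.02],"spin":0},{"gripper":0,"slide":[0,0,0.015],"spin":0},{"gripper":0,"slide":[0,0,0.008],"spin":0},{"gripper":0,"slide":[0,0,0.006],"spin":0},{"gripper":0,"slide":[0,0,0.004],"spin":0},{"gripper":0,"slide":[0,0,0.001],"spin":0},{"gripper":0,"slide":[0,0,0],"spin":0},{"gripper":0,"slide":[0,0,0],"spin":0}]'; python3 -c "
from plan import *
plan(.4636,.2518,.087)"
```

```text
time_s: 49.02
tcp_pos: [0.4639, 0.2532, 0.0877]
tcp_rot: [180.0, -0.0, 80.4]
wrist_force: [-0.9, -1.1, 5.6]
gripper_width: 0.0227
gripper_force: 49.8
spin -0.000 rad; slide [-0.0014 -0.0001  0.0007] yaw 80.42 -> 80.4 j7 -13 pos [0.4639 0.2532 0.0877] F [-0.9 -1.1  5.6] w 0.0227
```

```bash
python3 -m creep '[{"gripper":20,"slide":[0,0,0],"spin":0},{"gripper":40,"slide":[0,0,0],"spin":0},{"gripper":60,"slide":[0,0,0],"spin":0},{"gripper":60,"slide":[0,0,0],"spin":0},{"gripper":60,"slide":[0,0,0],"spin":0},{"gripper":60,"slide":[0,0,-0.03],"spin":0},{"gripper":60,"slide":[0,0,-0.06],"spin":0},{"gripper":60,"slide":[0,0,-0.05],"spin":0},{"gripper":60,"slide":[-0.05,0,0],"spin":0},{"gripper":60,"slide":[-0.05,0,0],"spin":0},{"gripper":60,"slide":[-0.05,0,0],"spin":0},{"gripper":60,"slide":[-0.05,0,0],"spin":0},{"gripper":60,"slide":[-0.05,0,0],"spin":0},{"gripper":60,"slide":[-0.03,0,0],"spin":0},{"gripper":60,"slide":[0,0,0],"spin":0},{"gripper":60,"slide":[0,0,0],"spin":0}]'
python3 - <<'E'
from tubs import *
im,d=m.get_image("top"); A,u,v=cloud("top",d); si,sd=m.get_image("side"); cv2.imwrite("pics/side9.png",si)
for n,q in dict(red=(.426,.393),yellow=(.564,.389),green=(.603,.275),blue=(.464,.2525)).items():
    Q=near(cloud("top",d,hsv(im,n))[0],np.array(q),.07,.07,.1); print(n,len(Q),Q.mean(0),np.linalg.lstsq(np.c_[Q[:,:2],np.ones(len(Q))],Q[:,2],rcond=None)[0][:2])
Q=near(A,np.array((.543,-.238)),.04,.11,.14); print("fork",Q.mean(0))
k=(np.hypot(A[:,0]-.455,A[:,1]+.364)<.13)&(A[:,2]>.0535)&(A[:,2]<.07);k&=(cv2.cvtColor(im,cv2.COLOR_BGR2HSV)[v,u][:,1]<50); print("bar",np.median(A[k,2]),cv2.minAreaRect(A[k,:2].astype(np.float32)*1000))
E
```

```text
time_s: 51.02
tcp_pos: [0.4173, -0.0222, 0.2271]
tcp_rot: [-180.0, -0.0, 80.5]
wrist_force: [1.0, -0.3, -0.5]
gripper_width: 0.0513
gripper_force: 0.0
red 444 [0.42677165 0.39254084 0.08150269] [-0.00206895  0.00134622]
yellow 437 [0.56321081 0.40122531 0.08159833] [0.03166825 0.00569144]
green 386 [0.60185833 0.27424789 0.08176327] [-0.00040374 -0.01250586]
blue 425 [0.46318892 0.25022087 0.08174174] [ 0.02499789 -0.00847298]
fork [ 0.54509182 -0.23641356  0.12336467]
bar 0.059141571389264236 ((403.3737487792969, -353.34136962890625), (207.55227661132812, 152.09396362304688), 79.96725463867188)
```

View pics/side9.png

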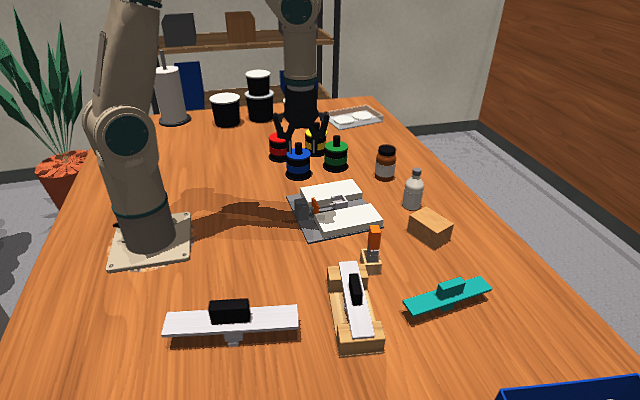

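The side view shows all four tubs lidded (268–348, 140–175), the keeper on its stand (353,295), the fork in its pocket (373,250) and the carrier empty. The yellow tub seems to have shifted about 14 mm with its lid on, so I'm checking that fit.

```bash
python3 -m creep '[{"gripper":60,"slide":[-0.06,0,0],"spin":0},{"gripper":60,"slide":[-0.06,0,0],"spin":0},{"gripper":60,"slide":[0,0,0],"spin":0}]' >/dev/null
python3 - <<'E'
from tubs import *
from scipy.optimize import least_squares
im,d=m.get_image("top"); si,sd=m.get_image("side")
for n,q in dict(red=(.426,.393),yellow=(.564,.40),green=(.603,.275),blue=(.464,.2525)).items():
    for c,I,D in(("top",im,d),("side",si,sd)):
        P=cloud(c,D,hsv(I,n))[0]; Q=near(P,np.array(q),.07,.074,.1)
        print(n,c,len(Q),"lid",np.round([*(np.array(cv2.minEnclosingCircle(Q[:,:2].astype(np.float32)*1000)[0])),Q[:,2].mean()*1000],1),"tilt",np.round(np.linalg.lstsq(np.c_[Q[:,:2],np.ones(len(Q))],Q[:,2],rcond=None)[0][:2],3))
    B=near(P,np.array(q),.08,.02,.06); print("   tub",len(B),least_squares(lambda c:np.hypot(B[:,0]-c[0],B[:,1]-c[1])-.040,q,loss="soft_l1",f_scale=.002).x)
cv2.imwrite("pics/s10.png",cv2.resize(si[110:190,250:370],None,fx=6,fy=6,interpolation=cv2.INTER_CUBIC))
E
```

```text
red top 433 lid [427.6 394.4  82.3] tilt [-0.007 -0.014]
red side 36 lid [426.9 395.   82.1] tilt [-0.004  0.034]
   tub 68 [0.42624746 0.39434588]
yellow top 425 lid [564.7 403.6  82. ] tilt [0.003 0.004]
yellow side 17 lid [596.8 410.8  82.9] tilt [ 0.019 -0.005]
   tub 2 [0.55201259 0.3879974 ]
green top 382 lid [603.4 274.8  82. ] tilt [0.003 0.001]
green side 93 lid [603.3 273.3  82.8] tilt [-0.001 -0.001]
   tub 7 [0.606904   0.27577455]
blue top 414 lid [464.5 251.1  82. ] tilt [ 0.01  -0.006]
blue side 104 lid [465.4 250.1  82.2] tilt [0.014 0.022]
   tub 104 [0.46453408 0.25308139]
```

View pics/s10.png

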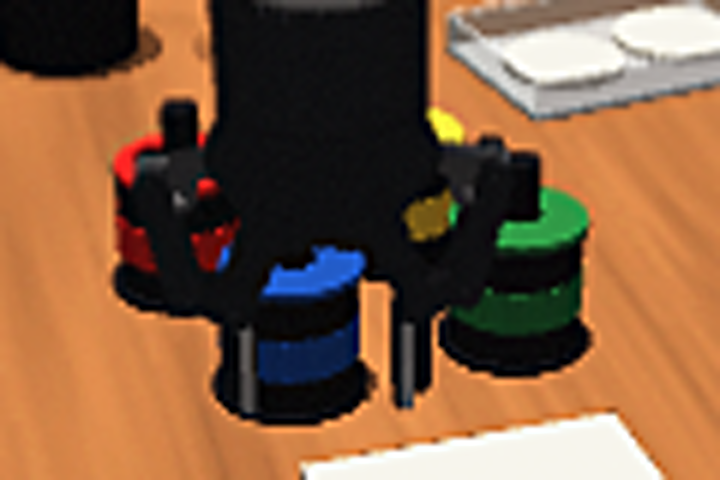

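All four lids read the same height, 82 mm, and are level. The yellow one moved together with its tub and is still seated, its band visible under it at (430,215). Handing in.

```bash
python3 -c "
from h import *
st(); print(m.job_done())"
```

```text
{'time_s': 51.6, 'tcp_pos': [0.397, -0.141, 0.227], 'tcp_rot': [-179.973, -0.028, 80.41], 'wrist_force': [0.738, 1.148, 0.219], 'gripper_width': 0.052, 'gripper_force': 0.0}
the job is handed in; nothing more can be done
None
```

I handed the job in at 51.6 s with the keeper on its stand, the fork back in its pocket and all four lids measured level on their own tubs; the hand-in returned no verdict. The yellow tub was knocked about 14 mm with its lid on; that lid still measured level and at the same height as the others.

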